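# Line up the volumetric flasks by size at the sampling probe

## Task

Get the four empty volumetric flasks ready for the photometer: stand them upright on the four black pads of the rack strip, one centred on each pad, in order of size, with the smallest on the pad next to the sampling probe and the largest at the far end by the waste cup. They are glass: do not drop them or knock any over.

Things in the scene. Friction and masses are not known exactly. Their poses are not given: they have to be found in the camera images.
- flask_10: smallest of four empty, clear glass volumetric flasks, loose, upright, 90 mm high, about 20 g: round bulb 32 mm wide, 30 mm high, flat foot 26 mm wide, neck 11 mm; its top 20 mm are a blue plastic stopper 18 mm wide, fixed in the neck and fit to lift the flask by. Origin: centre of the underside; z up along the neck; round, so yaw is idle.
- flask_25: second smallest of four empty, clear glass volumetric flasks, loose, upright, 112 mm high, about 30 g: round bulb 42 mm wide, 42 mm high, flat foot 34 mm wide, neck 12 mm; its top 20 mm are a blue plastic stopper 18 mm wide, fixed in the neck and fit to lift the flask by. Origin: centre of the underside; z up along the neck; round, so yaw is idle.
- flask_50: second largest of four empty, clear glass volumetric flasks, loose, upright, 140 mm high, about 45 g: round bulb 53 mm wide, 55 mm high, flat foot 42 mm wide, neck 13 mm; its top 20 mm are a blue plastic stopper 18 mm wide, fixed in the neck and fit to lift the flask by. Origin: centre of the underside; z up along the neck; round, so yaw is idle.
- flask_100: largest of four empty, clear glass volumetric flasks, loose, upright, 170 mm high, about 65 g: round bulb 65 mm wide, 70 mm high, flat foot 52 mm wide, neck 14 mm; its top 20 mm are a blue plastic stopper 18 mm wide, fixed in the neck and fit to lift the flask by. Origin: centre of the underside; z up along the neck; round, so yaw is idle.
- pad_a: one of four alike fixed black rubber discs, 72 mm wide, 4 mm high, white dot at the centre, in a straight row 90 mm apart (order a, b, c, d) on a fixed grey strip 90 x 375 mm, 12 mm high. Origin: centre of its underside, on the strip; its top is 4 mm above that, 16 mm above the table. Its y axis runs along the row, from a to d.
- pad_b: one of four alike fixed black rubber discs, 72 mm wide, 4 mm high, white dot at the centre, in a straight row 90 mm apart (order a, b, c, d) on a fixed grey strip 90 x 375 mm, 12 mm high. Origin: centre of its underside, on the strip; its top is 4 mm above that, 16 mm above the table. Its y axis runs along the row, from a to d.
- pad_c: one of four alike fixed black rubber discs, 72 mm wide, 4 mm high, white dot at the centre, in a straight row 90 mm apart (order a, b, c, d) on a fixed grey strip 90 x 375 mm, 12 mm high. Origin: centre of its underside, on the strip; its top is 4 mm above that, 16 mm above the table. Its y axis runs along the row, from a to d.
- pad_d: one of four alike fixed black rubber discs, 72 mm wide, 4 mm high, white dot at the centre, in a straight row 90 mm apart (order a, b, c, d) on a fixed grey strip 90 x 375 mm, 12 mm high. Origin: centre of its underside, on the strip; its top is 4 mm above that, 16 mm above the table. Its y axis runs along the row, from a to d.
- probe: fixed sampling probe standing on the table at either end of the row, 100 mm from the end pad's centre (a white waste cup 45 mm high, 48 mm wide, stands at the other end): black base 50 x 50 mm, steel post with black head, 128 mm high, and a thin steel tube bent down 35 mm from the post on its +x side. Origin: centre of its underside.

How it is judged:
By the outcome, as a careful person would: the job done as asked, in the order asked, and still so for the second after the job is handed in, with the robot touching nothing.
It also fails if it takes over 106 s, if anything falls off the work surface, if the arm or the gripper's body presses on something with over 40 N, if the wrist force passes 120 N, or if a joint passes its speed limit or range.

## Robot

A 6-joint arm with a two-finger parallel gripper is mounted at the origin on the work surface. World frame = base frame: x ahead of the robot, y to its left, z up, the work surface at z = 0. Lengths are in m, angles in rad, forces in N, time in s.
With the tool pointing down it reaches from about 0.35 to 1 m from the base axis. Payload 7.1 kg.
Tool frame: the origin (TCP) lies on the centre line of the jaws, within the pads' length; the fingertips stand 11 mm ahead of it and the grasp point (between the pads) lies 8 mm behind it; z points along the fingers, y is the direction in which the jaws open and shut (so a half turn about z gives the same grasp; the last joint's range is limited). The gripper opens to 85 mm and grips with 20 to 120 N. Pads are 22 mm wide; open, the fingers measure 114 mm over their backs; the gripper's body (76 mm by 85 mm) begins 54 mm behind the grasp point. The pads swing forward as they close: fully open they stand 13 mm farther back than shut.
Start: joints at [1.122, 0.423, 1.63, -0, 1.089, -0.019], TCP at [0.26, 0.568, 0.242] pointing down, gripper open.
Joint ranges: [-3, 3], [-0.9, 2.11], [0.09, 2.58], [-1.31, 4.45], [0.11, 2.69], [-2.54, 2.54]. Speed limits (rad/s): [2.39, 2.39, 3.01, 3.14, 3.14, 3.14].

## Interface

Orientations are given as a unit quaternion [w, x, y, z].
In Python, from workcell import get_state, optics, ctrl gives the robot as it stands. The module is installed in compiled form; this text tells all that it offers.
- The arm moves only by the tool play_rows, never from a script. Its argument "deltas" is a list of rows, each an object of numbers: "jaw": the opening, from 0 (shut) to 1 (fully open); "x", "y", "z": the shift along the tool's x, y, z in cm; "rx", "ry", "rz": the turn, a rotation vector about the tool's x, y, z in degrees. A call has 1 to 8 rows; each row is the pose to reach, as a shift and turn from the pose commanded when the call began, along the tool's axes at that moment; what a row does not reach only later rows make up. A row lasts 1/10 s, in which the tool goes at most 50 mm and 8.59 degrees, less where a joint would pass 70% of its speed; a pose out of reach is approached as far as the arm can. A call with a gripper value outside its range is refused whole. The fingers move at their own pace and stop on an object; "force" is the grip in N (left out, the last holds). Time passes only in rows, so rows that repeat a pose let the fingers close. It gives the time, the measured TCP pose, the force and the opening at its end, in the units of the state.
- get_state(): the state, without advancing time (a new reading comes with each control period).
- optics.capture(name): name is "side" or "top" or "wrist"; returns (picture, depth): 480x640x3 uint8, blue, green, red; 480x640 float32, m along the optical axis (not along the pixel's ray), 0 where there is no reading.
- optics.get_calibration(name): a dict with "fx", "fy", "cx", "cy" (pixels), "R" (3x3) and "t" (3): a world point X has camera coordinates R X + t. Camera axes: x right, y down, z forward; pixel columns grow to the right and rows downward; lengths in m; the calibration is good to about 2 mm. A picture is of the moment at which its call begins: read the wrist's pose just before it. get_calibration takes no time and is no camera call; for the wrist camera it gives the pose at the moment of the call.
- ctrl.close_job(): hands the job in, once; it reports no verdict.
The state is a dict: "time": time; "qpos": joint angles; "joint_vel": joint speeds; "joint_torque": joint torques, N m; "ee_pos": TCP position; "ee_rot": TCP orientation; "force": force on the tool from outside, world axes, zero at the start; "torque": the same for the moment, N m; "gripper_width": finger opening in m.
Only numpy, scipy, OpenCV 4.12 (cv2) and the standard library are available. Lean on these libraries where they do the work, as an engineer would, in place of code of your own. Each camera call takes 0.05 s, during which the arm holds its last target.

## Working session

There is one attempt and no reset: what is moved stays moved. The work goes in short steps, Python scripts to look and compute and a tool call to move; the robot and the scene stay as the last step left them, time stands still between calls to the robot, and variables do not carry over. Pictures are saved under pics/ and viewed, and the job is handed in when it is done.

Besides the shell and the picture viewer there is one more tool, called after ">>>" as name(argument=value, ...), one argument or row to a line, values as JSON. play_rows: Moves the arm, as the interface text tells. Its arguments: {"type":"object","properties":{"deltas":{"type":"array","items":{"type":"object","properties":{"jaw":{"type":"number"},"x":{"type":"number"},"y":{"type":"number"},"z":{"type":"number"},"rx":{"type":"number"},"ry":{"type":"number"},"rz":{"type":"number"}}}},"force":{"type":"number"}},"required":["deltas"]}

```bash
mkdir -p pics; python3 - <<'E'
from workcell import get_state, optics, ctrl
import cv2, numpy as np
s=get_state(); print(s)
for n in ("side","top"):
    p,d=optics.capture(n); cv2.imwrite(f"pics/{n}0.png",p); np.save(f"{n}0.npy",d)
    c=optics.get_calibration(n); print(n,{k:np.round(v,4).tolist() for k,v in c.items()})
E
```

```text
{'time': 0.0, 'qpos': array([ 1.12198561e+00,  4.23835441e-01,  1.63074947e+00,  3.37110906e-05,
        1.08860499e+00, -1.90352386e-02]), 'joint_vel': array([-6.95163221e-04, -7.02554352e-04, -1.19958241e-03, -5.24633482e-04,
        5.88980565e-05, -1.14608551e-04]), 'joint_torque': array([-5.71237233e-04, -5.57395649e+01, -2.81744134e+01, -1.87720410e-06,
        7.48800026e-03, -7.28129066e-06]), 'ee_pos': array([0.26016026, 0.56765807, 0.24152569]), 'ee_rot': array([-1.99637887e-04,  2.13245333e-01,  9.76998357e-01, -7.73411340e-04]), 'force': array([-0.01191946, -0.09813917, -0.48222296]), 'torque': array([ 0.00957958, -0.0222376 ,  0.00193825]), 'gripper_width': 0.08526166262466794}
side {'fx': 477.677, 'fy': 477.677, 'cx': 321.6037, 'cy': 249.3692, 'R': [[0.8688, -0.495, -0.0136], [-0.2472, -0.4097, -0.8781], [0.4291, 0.7662, -0.4783]], 't': [-0.4514, 0.1772, 0.8048]}
top {'fx': 517.4638, 'fy': 517.4638, 'cx': 320.8024, 'cy': 240.5293, 'R': [[-0.007, -0.9999, 0.0118], [-0.9839, 0.0048, -0.1788], [0.1787, -0.0128, -0.9838]], 't': [0.0006, 0.558, 0.8963]}
```

View pics/top0.png

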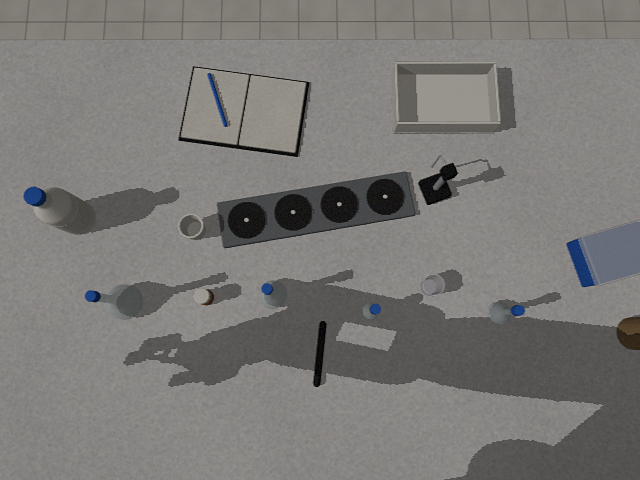

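View pics/side0.png

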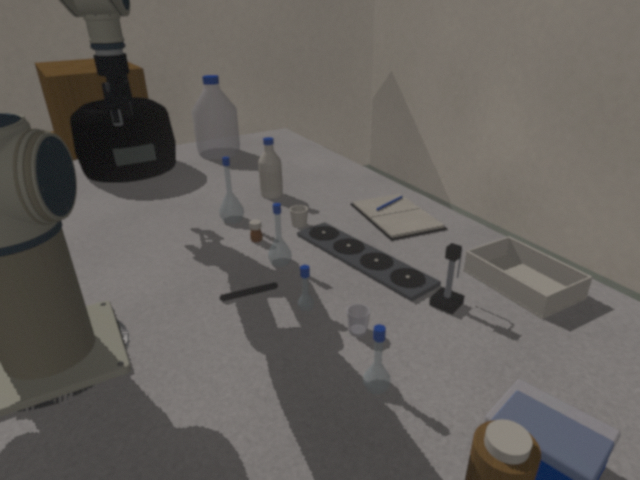

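The top view shows blue stoppers at about (92,296), (267,289), (375,309) and (518,310). The pad dots run from (246,219) to (385,197). The probe base is at (435,188) and the cup at (190,226). Next I'll triangulate the stoppers and cast rays for the pad dots.

```bash
cat > h.py <<'E'
import cv2, numpy as np
from workcell import get_state, optics, ctrl
def ray(c,u,v):
    R=np.array(c["R"]);t=np.array(c["t"])
    o=-R.T@t; d=R.T@np.array([(u-c["cx"])/c["fx"],(v-c["cy"])/c["fy"],1.]); return o,d/np.linalg.norm(d)
def plane(c,u,v,z):
    o,d=ray(c,u,v); return o+d*(z-o[2])/d[2]
def proj(c,X):
    q=np.array(c["R"])@np.asarray(X)+np.array(c["t"]); return np.array([c["fx"]*q[0]/q[2]+c["cx"],c["fy"]*q[1]/q[2]+c["cy"]])
def tri(c1,p1,c2,p2):
    o1,d1=ray(c1,*p1);o2,d2=ray(c2,*p2)
    A=np.stack([d1,-d2],1); s=np.linalg.lstsq(A,o2-o1,rcond=None)[0]
    a=o1+s[0]*d1;b=o2+s[1]*d2
    return (a+b)/2,np.linalg.norm(a-b)
def blobs(m,mn=15):
    n,l,st,ce=cv2.connectedComponentsWithStats(m.astype(np.uint8))
    return [(ce[i],st[i]) for i in range(1,n) if st[i][4]>=mn]
def blue(p):
    h=cv2.cvtColor(p,cv2.COLOR_BGR2HSV); return cv2.inRange(h,(105,140,50),(125,255,255))>0
E
python3 - <<'E'
from h import *
np.set_printoptions(precision=4,suppress=True)
ct=optics.get_calibration("top");cs=optics.get_calibration("side")
t=cv2.imread("pics/top0.png");s=cv2.imread("pics/side0.png")
bt=blobs(blue(t));bs=blobs(blue(s))
for b in bt: print("T",b[0],b[1])
for b in bs: print("S",b[0],b[1])
for b in bt:
    for q in bs:
        X,e=tri(ct,b[0],cs,q[0])
        if e<.008 and X[2]>0 and X[2]<.3: print(b[0],q[0],X,e)
g=cv2.cvtColor(t,cv2.COLOR_BGR2GRAY)
for (u,v) in [(246,219),(293,212),(339,204),(385,197)]:
    w=g[v-6:v+7,u-6:u+7].astype(float); w=np.clip(w-90,0,None); yy,xx=np.mgrid[v-6:v+7,u-6:u+7]
    u2,v2=(w*xx).sum()/w.sum(),(w*yy).sum()/w.sum()
    P=plane(ct,u2,v2,.016); print("pad",u2,v2,P,proj(cs,P))
d=np.load("top0.npy"); print(d[219,252],d[219,240])
E
```

```text
T [216.9123  99.5906] [208  73  19  54 171]
T [ 34.5152 196.0549] [ 24 187  22  19 328]
T [579.9071 263.3328] [567 239  28  48 592]
T [266.8526 288.6947] [262 283  11  12  95]
T [ 92.2132 295.9926] [ 85 291  16  11 136]
T [375.0674 308.6067] [370 304  11  10  89]
T [517.2705 310.1148] [511 305  14  11 122]
S [209.4127  78.6032] [204  76  12   7  63]
S [304.3226 268.0323] [301 266   7   7  31]
S [379.0714 328.8571] [375 326   9   7  56]
S [549.5691 473.0773] [536 461  36  19 362]
[375.0674 308.6067] [304.3226 268.0323] [ 0.4314 -0.0945  0.0856] 0.0014559672072908345
[517.2705 310.1148] [379.0714 328.8571] [ 0.4268 -0.3319  0.1072] 0.00031216013599625144
pad 245.88943488943488 219.46437346437347 [0.6057 0.1395 0.016 ] [323.9086 231.4201]
pad 292.49051490514904 211.6029810298103 [0.6208 0.0507 0.016 ] [348.7391 244.5716]
pad 338.7226463104326 203.69338422391857 [ 0.636  -0.0381  0.016 ] [376.5843 259.2508]
pad 384.4897119341564 196.00411522633746 [ 0.6509 -0.1266  0.016 ] [407.7361 275.7668]
0.986759 0.98666495
```

```bash
python3 - <<'E'
from h import *
np.set_printoptions(precision=4,suppress=True)
ct=optics.get_calibration("top");cs=optics.get_calibration("side")
t=cv2.imread("pics/top0.png");s=cv2.imread("pics/side0.png")
hs=cv2.cvtColor(s,cv2.COLOR_BGR2HSV)
for u,v in [(304,271),(379,333),(277,208),(226,161)]: print(hs[v-4:v+7:2,u])
m=cv2.inRange(hs,(105,90,30),(128,255,255))>0
bs=blobs(m); bt=blobs(blue(t))
for b in bs: print(b[0],b[1])
for b in bt:
    for q in bs:
        X,e=tri(ct,b[0],cs,q[0])
        if e<.006 and 0<X[2]<.3: print(b[0],q[0],X,e)
for n,(u,v),h in [("10",(375.07,308.6),.08),("25",(517.27,310.1),.102),("50",(266.85,288.7),.13),("100",(92.2,296),.16)]:
    print(n,plane(ct,u,v,h))
d=np.load("top0.npy")
for u,v in [(375,309),(518,310),(267,288),(91,296)]:
    z=d[v,u]; R=np.array(ct["R"]); print(R.T@(np.array([(u-ct["cx"])/ct["fx"]*z,(v-ct["cy"])/ct["fy"]*z,z])-ct["t"]))
def crop(i,u,v,r): return cv2.resize(i[max(0,v-r):v+r,max(0,u-r):u+r],(390,290),interpolation=cv2.INTER_CUBIC)
a=cv2.resize(t[250:350,60:320],(780,300),interpolation=2);b=cv2.resize(t[250:350,320:580],(780,300),interpolation=2)
cv2.imwrite("pics/z1.png",np.vstack([a,b]))
E
```

```text
[[111 169 113]
 [111 151  93]
 [112 143  82]
 [111 135  81]
 [111 145  79]
 [113 100  79]]
[[111 172 113]
 [111 162 101]
 [112 132  83]
 [113 145  79]
 [111 137  82]
 [112 132  79]]
[[111 166 112]
 [111 150  90]
 [112 132  81]
 [113 129  81]
 [111 128  82]
 [114  54  89]]
[[112 131 103]
 [112 144  85]
 [112 137  78]
 [114 132  81]
 [111  97  79]
 [108  14  88]]
[210.3667  79.0417] [203  75  15   9 120]
[267.84 140.42] [264 138   9   6  50]
[225.5098 160.6471] [222 157   7   9  51]
[276.4179 207.5821] [273 203   8  11  67]
[304.3608 270.8041] [300 265   9  13  97]
[378.8373 332.7892] [374 325  11  17 166]
[549.9349 472.588 ] [535 460  38  20 415]
[ 34.5152 196.0549] [267.84 140.42] [0.6126 0.4633 0.1626] 0.0013405087462689572
[266.8526 288.6947] [267.84 140.42] [0.4489 0.0744 0.28  ] 0.0031689007540280584
[266.8526 288.6947] [276.4179 207.5821] [0.4627 0.0877 0.1311] 0.001508169980079396
[ 92.2132 295.9926] [225.5098 160.6471] [0.4504 0.3594 0.1604] 0.0012109396676067872
[375.0674 308.6067] [304.3608 270.8041] [ 0.4314 -0.095   0.08  ] 0.00210513990841759
[517.2705 310.1148] [378.8373 332.7892] [ 0.4264 -0.3336  0.1017] 0.0018547690949547583
10 [ 0.4323 -0.0954  0.08  ]
25 [ 0.4272 -0.334   0.102 ]
50 [0.4635 0.0876 0.13  ]
100 [0.451  0.3594 0.16  ]
[ 0.4311 -0.094   0.0911]
[ 0.427  -0.3316  0.1113]
[0.4638 0.0864 0.1399]
[0.4502 0.3567 0.1707]
```

View pics/z1.png

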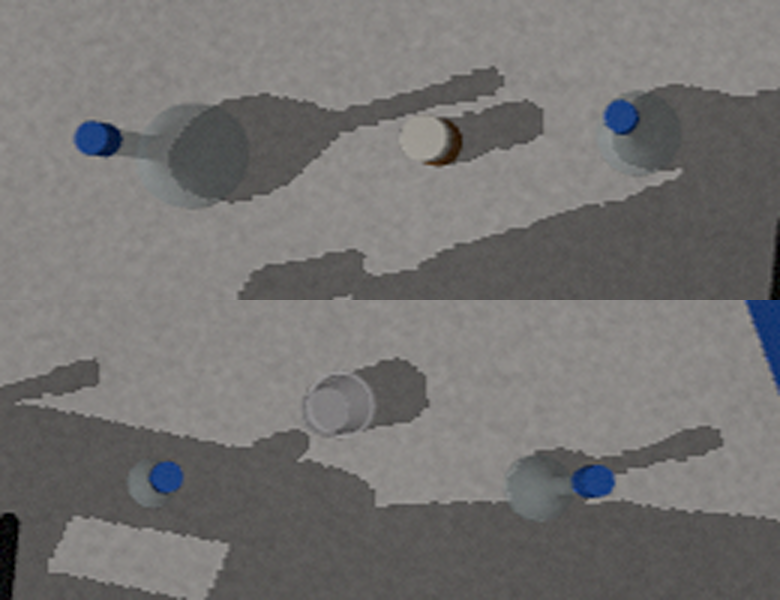

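Triangulated stopper mid-heights of 80, 102, 131 and 160 mm match the four flasks, and pad spacing comes out at 90.1 mm. The smallest flask goes on the pad at (0.651, -0.127) and the largest at (0.606, 0.140). I'll turn the jaws along world x and go above flask_100.

>>> play_rows(
  deltas=[
    {"x": -3.26, "y": -1.38, "rz": 8.17, "jaw": 1},
    {"x": -6.52, "y": -2.76, "rz": 16.35},
    {"x": -9.78, "y": -4.14, "rz": 24.52},
    {"x": -13.04, "y": -5.52, "rz": 32.7},
    {"x": -16.3, "y": -6.9, "rz": 40.87},
    {"x": -19.56, "y": -8.28, "rz": 49.05},
    {"x": -22.82, "y": -9.66, "rz": 57.2},
    {"x": -26.08, "y": -11.04, "rz": 65.4},
  ],
)

```text
validation failed for argument at $.de...
```

>>> play_rows(
  deltas=[
    {"z": 0},
    {"z": 0},
  ],
)

```text
validation failed for argument at $.de...
```

```bash
python3 - <<'E'
from h import *
np.set_printoptions(precision=4,suppress=True)
s=get_state(); print(s["time"],s["ee_pos"],s["ee_rot"],s["force"])
p,d=optics.capture("wrist"); cv2.imwrite("pics/w1.png",p)
c=optics.get_calibration("wrist"); print({k:np.round(v,4).tolist() for k,v in c.items()})
m=cv2.inRange(cv2.cvtColor(p,cv2.COLOR_BGR2HSV),(105,90,30),(128,255,255))>0
for b in blobs(m,60): print(b[0],b[1], plane(c,*b[0],.16))
E
```

```text
0.1 [0.2602 0.5677 0.2416] [-0.0002  0.2133  0.977  -0.0007] [ 0.1853 -0.6232 -0.1553]
{'fx': 408.1311, 'fy': 408.1311, 'cx': 313.3695, 'cy': 242.3803, 'R': [[0.4166, 0.9091, -0.0013], [0.859, -0.3932, 0.3279], [0.2976, -0.1377, -0.9447]], 't': [-0.6243, -0.0423, 0.3803]}
```

View pics/w1.png

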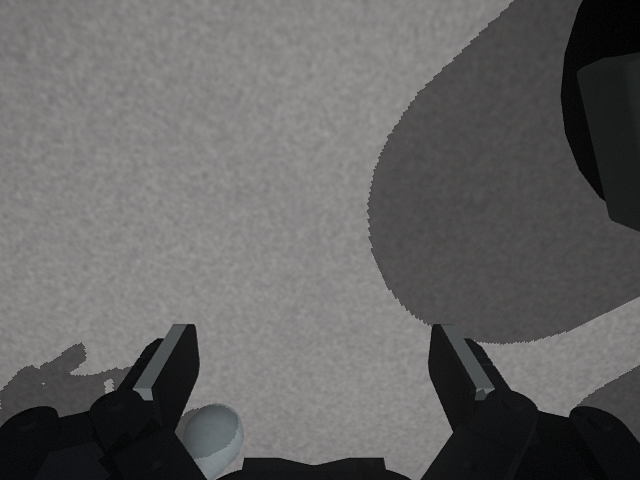

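The wrist view shows the fingers at the bottom and flask_100's bulb at (215,440). The move was refused, so I'll send full rows.

>>> play_rows(
  deltas=[
    {"x": -3.26, "y": -1.38, "z": 0, "rx": 0, "ry": 0, "rz": 8.17, "jaw": 1},
    {"x": -6.52, "y": -2.76, "z": 0, "rx": 0, "ry": 0, "rz": 16.35, "jaw": 1},
    {"x": -9.78, "y": -4.14, "z": 0, "rx": 0, "ry": 0, "rz": 24.52, "jaw": 1},
    {"x": -13.04, "y": -5.52, "z": 0, "rx": 0, "ry": 0, "rz": 32.7, "jaw": 1},
    {"x": -16.3, "y": -6.9, "z": 0, "rx": 0, "ry": 0, "rz": 40.87, "jaw": 1},
    {"x": -19.56, "y": -8.28, "z": 0, "rx": 0, "ry": 0, "rz": 49.05, "jaw": 1},
    {"x": -22.82, "y": -9.66, "z": 0, "rx": 0, "ry": 0, "rz": 57.2, "jaw": 1},
    {"x": -26.08, "y": -11.04, "z": 0, "rx": 0, "ry": 0, "rz": 65.4, "jaw": 1},
  ],
)

```text
time: 0.95
ee_pos: [0.4522, 0.3578, 0.2421]
ee_rot: [-0.0, 0.709, 0.705, -0.0]
force: [-0.3, 0.4, -0.6]
gripper_width: 0.0855
```

```bash
cat > w.py <<'E'
import sys
from h import *
np.set_printoptions(precision=4,suppress=True)
name,z=sys.argv[1],float(sys.argv[2])
s=get_state(); print(s["time"],s["ee_pos"],s["ee_rot"],s["force"])
c=optics.get_calibration("wrist")
p,d=optics.capture("wrist"); cv2.imwrite(f"pics/{name}.png",p)
m=cv2.inRange(cv2.cvtColor(p,cv2.COLOR_BGR2HSV),(105,90,30),(128,255,255))>0
for b in blobs(m,60): print(b[0],b[1], plane(c,*b[0],z), d[int(b[0][1]),int(b[0][0])])
E
python3 w.py w2 .16
```

```text
0.95 [0.4522 0.3578 0.2421] [-0.      0.7093  0.7049 -0.0002] [-0.2708  0.3987 -0.5909]
[628.4     58.3654] [ 613   24   27   64 1270] [0.6029 0.4607 0.16  ] 0.1918139
[313.9188 259.0447] [ 298  238   33   42 1096] [0.4524 0.3588 0.16  ] 0.21896002
```

View pics/w2.png

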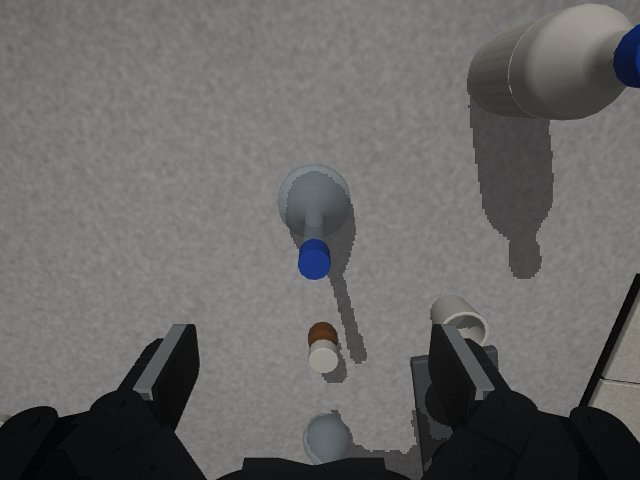

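The wrist view puts flask_100's stopper at (314,259), centred between the jaws, and agrees with the top camera to 1 mm. I'll go down and grip.

>>> play_rows(
  deltas=[
    {"x": 0.1, "y": 0, "z": 1.5, "rx": 0, "ry": 0, "rz": 0.3, "jaw": 1},
    {"x": 0.1, "y": 0, "z": 3.5, "rx": 0, "ry": 0, "rz": 0.3, "jaw": 1},
    {"x": 0.1, "y": 0, "z": 5.5, "rx": 0, "ry": 0, "rz": 0.3, "jaw": 1},
    {"x": 0.1, "y": 0, "z": 7.5, "rx": 0, "ry": 0, "rz": 0.3, "jaw": 0.8},
    {"x": 0.1, "y": 0, "z": 8.6, "rx": 0, "ry": 0, "rz": 0.3, "jaw": 0.6},
    {"x": 0.1, "y": 0, "z": 9.0, "rx": 0, "ry": 0, "rz": 0.3, "jaw": 0.4},
    {"x": 0.1, "y": 0, "z": 9.0, "rx": 0, "ry": 0, "rz": 0.3, "jaw": 0.35},
    {"x": 0.1, "y": 0, "z": 9.0, "rx": 0, "ry": 0, "rz": 0.3, "jaw": 0.33},
  ],
  force=25,
)

```text
time: 1.8
ee_pos: [0.4517, 0.3606, 0.1529]
ee_rot: [0.0, 0.709, 0.705, 0.001]
force: [-0.2, -0.0, -0.1]
gripper_width: 0.0282
```

```bash
python3 w.py w3 .16
```

```text
1.8 [0.4517 0.3606 0.1529] [0.0001 0.7089 0.7053 0.0005] [-0.2425 -0.0328 -0.1051]
[315.59   359.0858] [ 290  322   52   74 3183] [0.4525 0.3585 0.16  ] 0.13413939
```

View pics/w3.png

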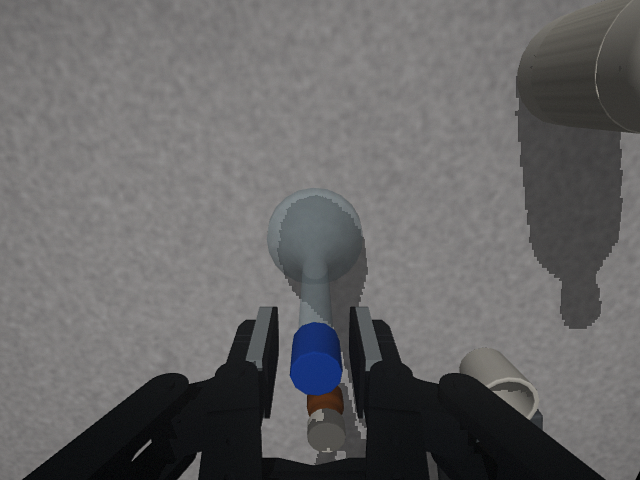

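The stopper at (316,359) sits between the pads and is centred within 1 mm. I'll close and lift.

>>> play_rows(
  deltas=[
    {"x": 0, "y": 0, "z": 0, "rx": 0, "ry": 0, "rz": 0, "jaw": 0.25},
    {"x": 0, "y": 0, "z": 0, "rx": 0, "ry": 0, "rz": 0, "jaw": 0.1},
    {"x": 0, "y": 0, "z": 0, "rx": 0, "ry": 0, "rz": 0, "jaw": 0},
    {"x": 0, "y": 0, "z": 0, "rx": 0, "ry": 0, "rz": 0, "jaw": 0},
    {"x": 0, "y": 0, "z": 0, "rx": 0, "ry": 0, "rz": 0, "jaw": 0},
    {"x": 0, "y": 0, "z": -0.3, "rx": 0, "ry": 0, "rz": 0, "jaw": 0},
    {"x": 0, "y": 0, "z": -1.0, "rx": 0, "ry": 0, "rz": 0, "jaw": 0},
    {"x": 0, "y": 0, "z": -2.0, "rx": 0, "ry": 0, "rz": 0, "jaw": 0},
  ],
  force=25,
)

```text
time: 2.65
ee_pos: [0.451, 0.3597, 0.1723]
ee_rot: [-0.0, 0.709, 0.705, -0.001]
force: [0.3, -0.1, -0.3]
gripper_width: 0.0161
```

```bash
python3 w.py w4 .18
```

```text
2.65 [0.451  0.3597 0.1723] [-0.0001  0.7091  0.7051 -0.0009] [ 0.2838 -0.1192 -0.3092]
[313.4059 358.0997] [ 290  321   48   74 3050] [0.451  0.3585 0.18  ] 0.13358824
```

View pics/w4.png

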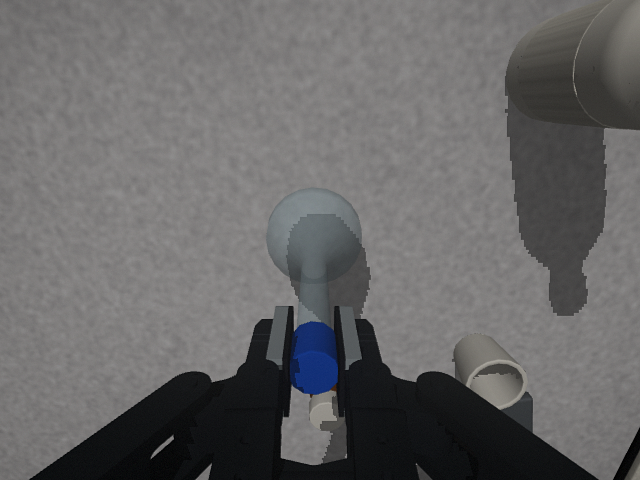

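Held, lifted and upright. I'll carry it up and over to the waste-cup end pad.

>>> play_rows(
  deltas=[
    {"x": 0, "y": 0, "z": -2.0, "rx": 0, "ry": 0, "rz": 0, "jaw": 0},
    {"x": 0, "y": 0, "z": -4.5, "rx": 0, "ry": 0, "rz": 0, "jaw": 0},
    {"x": -0.6, "y": 0.4, "z": -6.5, "rx": 0, "ry": 0, "rz": 0, "jaw": 0},
    {"x": -2.0, "y": 1.4, "z": -7.0, "rx": 0, "ry": 0, "rz": 0, "jaw": 0},
    {"x": -4.0, "y": 2.8, "z": -7.0, "rx": 0, "ry": 0, "rz": 0, "jaw": 0},
    {"x": -6.5, "y": 4.6, "z": -7.0, "rx": 0, "ry": 0, "rz": 0, "jaw": 0},
    {"x": -9.0, "y": 6.4, "z": -7.0, "rx": 0, "ry": 0, "rz": 0, "jaw": 0},
    {"x": -11.5, "y": 8.1, "z": -7.0, "rx": 0, "ry": 0, "rz": 0, "jaw": 0},
  ],
)

```text
time: 3.5
ee_pos: [0.5325, 0.2426, 0.2417]
ee_rot: [-0.0, 0.709, 0.705, -0.0]
force: [-0.1, 0.4, -1.3]
gripper_width: 0.0161
```

>>> play_rows(
  deltas=[
    {"x": -2.5, "y": 1.8, "z": 0, "rx": 0, "ry": 0, "rz": 0, "jaw": 0},
    {"x": -5.0, "y": 3.6, "z": 0, "rx": 0, "ry": 0, "rz": 0, "jaw": 0},
    {"x": -7.5, "y": 5.3, "z": 0, "rx": 0, "ry": 0, "rz": 0, "jaw": 0},
    {"x": -9.2, "y": 6.6, "z": 0, "rx": 0, "ry": 0, "rz": 0, "jaw": 0},
    {"x": -10.2, "y": 7.2, "z": 0, "rx": 0, "ry": 0, "rz": 0, "jaw": 0},
    {"x": -10.4, "y": 7.4, "z": 0, "rx": 0, "ry": 0, "rz": 0, "jaw": 0},
    {"x": -10.4, "y": 7.4, "z": 0, "rx": 0, "ry": 0, "rz": 0, "jaw": 0},
  ],
)

```text
time: 4.2
ee_pos: [0.6049, 0.14, 0.2419]
ee_rot: [-0.0, 0.709, 0.705, -0.0]
force: [-0.6, 0.2, -0.5]
gripper_width: 0.0159
```

```bash
python3 w.py w5 .25; python3 - <<'E'
from h import *
for n in ("top","side"):
    p,_=optics.capture(n); cv2.imwrite(f"pics/{n}5.png",p)
E
```

```text
4.2 [0.6049 0.14   0.2419] [-0.0003  0.7093  0.7049 -0.0003] [-0.5677  0.2432 -0.532 ]
[587.8088 133.9824] [ 535  113  105   42 1020] [0.6852 0.2152 0.25  ] 0.3426984
[104.9598 318.009 ] [ 86 300  39  37 995] [0.5341 0.1554 0.25  ] 0.26395726
[313.3557 358.1488] [ 289  321   49   74 3084] [0.6049 0.139  0.25  ] 0.13545968
```

View pics/w5.png

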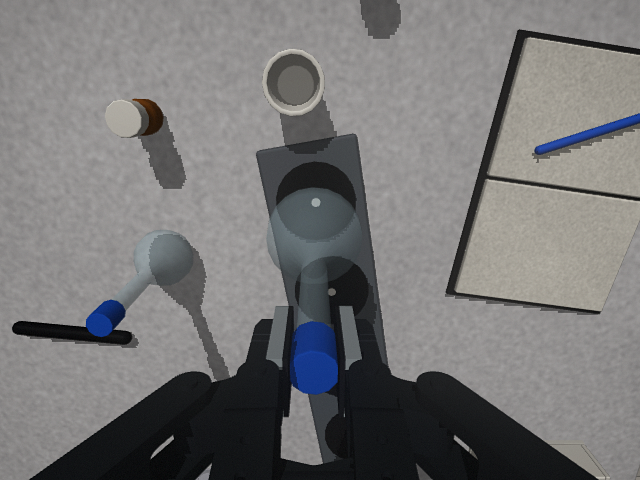

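View pics/side5.png

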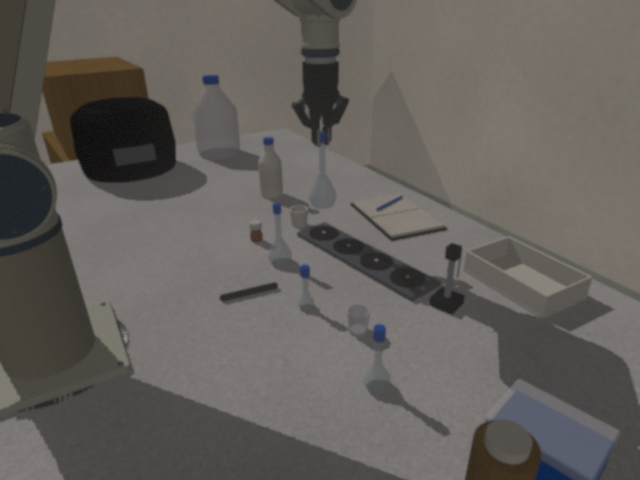

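View pics/top5.png

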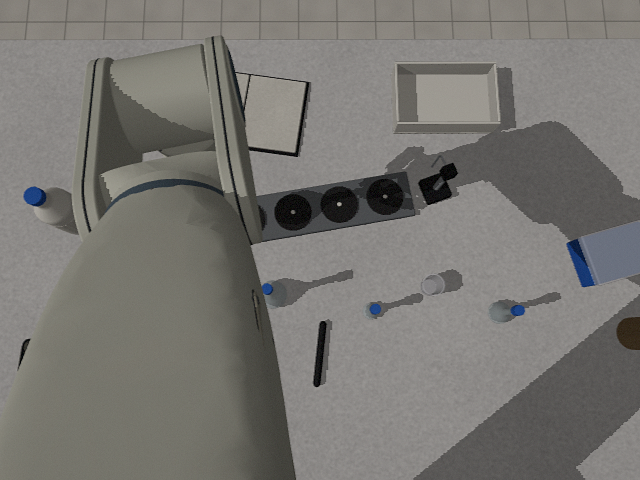

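In the wrist view the flask hangs upright, and two pad dots show at (316,202) and (332,292). I'll measure those with the wrist camera.

```bash
cat > dot.py <<'E'
import sys
from h import *
np.set_printoptions(precision=4,suppress=True)
img=sys.argv[1]; c=optics.get_calibration("wrist")
g=cv2.cvtColor(cv2.imread(f"pics/{img}.png"),cv2.COLOR_BGR2GRAY)
for a in sys.argv[2:]:
    u,v=map(int,a.split(','))
    w=g[v-7:v+8,u-7:u+8].astype(float); w=np.clip(w-(w.max()+np.median(w))/2,0,None); yy,xx=np.mgrid[v-7:v+8,u-7:u+8]
    q=((w*xx).sum()/w.sum(),(w*yy).sum()/w.sum()); print(q,plane(c,*q,.016))
E
python3 dot.py w5 316,202 332,292
```

```text
(np.float64(315.4199213630406), np.float64(202.05661861074705)) [0.6061 0.14   0.016 ]
(np.float64(331.39217081850535), np.float64(291.58505338078294)) [0.6213 0.0514 0.016 ]
```

The pad dot is at (0.606, 0.140) in both cameras. I'll lower about 7.3 cm, slowing at the end.

>>> play_rows(
  deltas=[
    {"x": 0.1, "y": 0.1, "z": 0.8, "rx": 0, "ry": 0, "rz": 0.3, "jaw": 0},
    {"x": 0.1, "y": 0.1, "z": 2.4, "rx": 0, "ry": 0, "rz": 0.3, "jaw": 0},
    {"x": 0.1, "y": 0.1, "z": 4.0, "rx": 0, "ry": 0, "rz": 0.3, "jaw": 0},
    {"x": 0.1, "y": 0.1, "z": 5.4, "rx": 0, "ry": 0, "rz": 0.3, "jaw": 0},
    {"x": 0.1, "y": 0.1, "z": 6.4, "rx": 0, "ry": 0, "rz": 0.3, "jaw": 0},
    {"x": 0.1, "y": 0.1, "z": 6.9, "rx": 0, "ry": 0, "rz": 0.3, "jaw": 0},
    {"x": 0.1, "y": 0.1, "z": 7.1, "rx": 0, "ry": 0, "rz": 0.3, "jaw": 0},
    {"x": 0.1, "y": 0.1, "z": 7.1, "rx": 0, "ry": 0, "rz": 0.3, "jaw": 0},
  ],
)

```text
time: 5.15
ee_pos: [0.6064, 0.1413, 0.1714]
ee_rot: [0.0, 0.711, 0.703, 0.0]
force: [0.4, 0.2, -0.7]
gripper_width: 0.0162
```

```bash
python3 w.py w6 .178; python3 dot.py w6 316,202
```

```text
5.15 [0.6064 0.1413 0.1714] [0.0001 0.7109 0.7033 0.0001] [ 0.3627  0.1529 -0.6805]
[611.762  154.4746] [583 140  57  28 668] [0.6964 0.2099 0.178 ] 0.27991512
[313.3242 358.1661] [ 289  321   49   74 3088] [0.6063 0.1392 0.178 ] 0.13483831
[ 36.3718 390.7708] [   8  364   58   54 1985] [0.5041 0.1262 0.178 ] 0.1996624
(np.float64(312.9024390243902), np.float64(200.1951219512195)) [0.6064 0.1586 0.016 ]
```

View pics/w6.png

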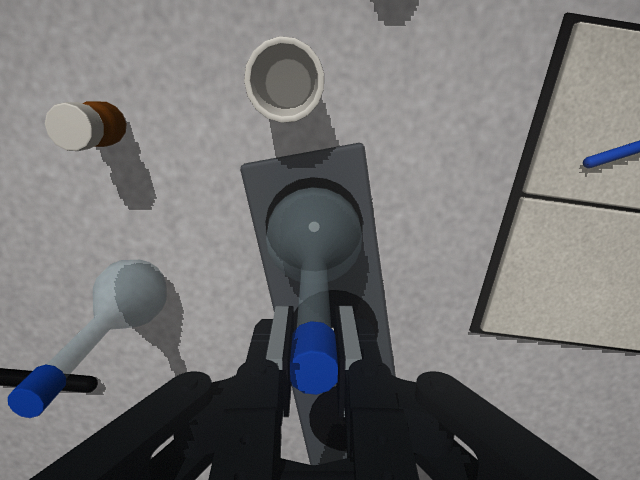

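```bash
python3 dot.py w6 314,227
```

```text
(np.float64(313.4557309540151), np.float64(226.13589567604666)) [0.6066 0.1392 0.016 ]
```

>>> play_rows(
  deltas=[
    {"x": 0, "y": 0, "z": 0.05, "rx": 0, "ry": 0, "rz": 0, "jaw": 0},
    {"x": 0, "y": 0, "z": 0.1, "rx": 0, "ry": 0, "rz": 0, "jaw": 0},
    {"x": 0, "y": 0, "z": 0.15, "rx": 0, "ry": 0, "rz": 0, "jaw": 0},
    {"x": 0, "y": 0, "z": 0.2, "rx": 0, "ry": 0, "rz": 0, "jaw": 0},
  ],
)

```text
time: 5.6
ee_pos: [0.6063, 0.1412, 0.1695]
ee_rot: [0.0, 0.711, 0.703, 0.0]
force: [0.3, 0.1, -0.2]
gripper_width: 0.0157
```

>>> play_rows(
  deltas=[
    {"x": 0, "y": 0, "z": 0.05, "rx": 0, "ry": 0, "rz": 0, "jaw": 0},
    {"x": 0, "y": 0, "z": 0.08, "rx": 0, "ry": 0, "rz": 0, "jaw": 0},
    {"x": 0, "y": 0, "z": 0.08, "rx": 0, "ry": 0, "rz": 0, "jaw": 0},
  ],
)

```text
time: 5.9
ee_pos: [0.6066, 0.1413, 0.1691]
ee_rot: [0.0, 0.711, 0.703, 0.0]
force: [0.1, 0.3, 4.1]
gripper_width: 0.0159
```

Contact shows as 4 N upward, so I'll ease off and open slowly.

>>> play_rows(
  deltas=[
    {"x": 0, "y": 0, "z": -0.03, "rx": 0, "ry": 0, "rz": 0, "jaw": 0},
    {"x": 0, "y": 0, "z": -0.03, "rx": 0, "ry": 0, "rz": 0, "jaw": 0.24},
    {"x": 0, "y": 0, "z": -0.03, "rx": 0, "ry": 0, "rz": 0, "jaw": 0.3},
    {"x": 0, "y": 0, "z": -0.03, "rx": 0, "ry": 0, "rz": 0, "jaw": 0.35},
    {"x": 0, "y": 0, "z": -0.03, "rx": 0, "ry": 0, "rz": 0, "jaw": 0.45},
    {"x": 0, "y": 0, "z": -0.03, "rx": 0, "ry": 0, "rz": 0, "jaw": 0.6},
  ],
)

```text
time: 6.5
ee_pos: [0.6062, 0.1412, 0.1687]
ee_rot: [-0.0, 0.711, 0.703, -0.0]
force: [1.0, 0.0, -0.1]
gripper_width: 0.0509
```

```bash
python3 w.py w7 .176; python3 dot.py w7 314,227
```

```text
6.5 [0.6062 0.1412 0.1687] [-0.0001  0.711   0.7032 -0.0001] [ 1.048   0.0206 -0.1441]
[613.3611 155.4286] [586 142  54  26 637] [0.6962 0.2097 0.176 ] 0.27606604
[315.2057 359.2655] [ 289  322   53   74 3247] [0.6068 0.1392 0.176 ] 0.13478853
[ 33.5247 394.2013] [   4  367   60   55 2047] [0.503  0.1251 0.176 ] 0.19765878
(np.float64(313.9006756756757), np.float64(227.1435810810811)) [0.6063 0.1392 0.016 ]
```

View pics/w7.png

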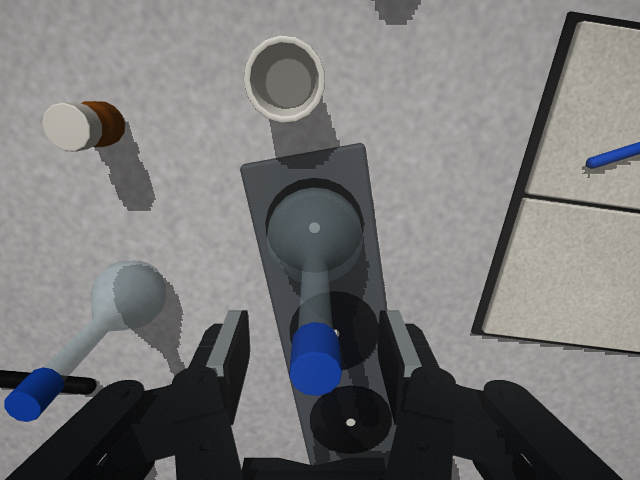

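Flask_100 is standing. Its stopper is at (0.607, 0.139) and its dot at (0.606, 0.139). I'll retreat upward and go over flask_50.

>>> play_rows(
  deltas=[
    {"x": 0, "y": 0, "z": -0.5, "rx": 0, "ry": 0, "rz": 0, "jaw": 0.8},
    {"x": 0, "y": 0, "z": -2.5, "rx": 0, "ry": 0, "rz": 0, "jaw": 1},
    {"x": 0, "y": 0, "z": -5.0, "rx": 0, "ry": 0, "rz": 0, "jaw": 1},
    {"x": -0.6, "y": -1.5, "z": -7.0, "rx": 0, "ry": 0, "rz": 0, "jaw": 1},
    {"x": -2.0, "y": -5.0, "z": -8.0, "rx": 0, "ry": 0, "rz": 0, "jaw": 1},
    {"x": -3.6, "y": -9.0, "z": -7.5, "rx": 0, "ry": 0, "rz": 0, "jaw": 1},
    {"x": -5.0, "y": -13.0, "z": -6.0, "rx": 0, "ry": 0, "rz": 0, "jaw": 1},
    {"x": -5.4, "y": -14.3, "z": -5.0, "rx": 0, "ry": 0, "rz": 0, "jaw": 1},
  ],
)

```text
time: 7.35
ee_pos: [0.4585, 0.0877, 0.2184]
ee_rot: [-0.001, 0.711, 0.703, -0.001]
force: [0.2, 0.4, -0.2]
gripper_width: 0.0853
```

>>> play_rows(
  deltas=[
    {"x": 0, "y": 0, "z": 0, "rx": 0, "ry": 0, "rz": 0, "jaw": 1},
  ],
)

```text
time: 7.45
ee_pos: [0.46, 0.0881, 0.2182]
ee_rot: [-0.001, 0.711, 0.703, -0.001]
force: [0.1, 0.1, 0.3]
gripper_width: 0.0856
```

```bash
python3 w.py w8 .13
```

```text
7.45 [0.46   0.0881 0.2182] [-0.0008  0.7111  0.7031 -0.0012] [0.1389 0.0703 0.2531]
[631.0555 177.5612] [620 157  20  41 613] [0.6306 0.132  0.13  ] 0.17724796
[321.3151 257.9549] [ 306  238   32   41 1041] [0.4642 0.0873 0.13  ] 0.22570318
[283.5245 438.7804] [273 422  22  34 633] [ 0.4378 -0.0449  0.13  ] 0.33154342
```

View pics/w8.png

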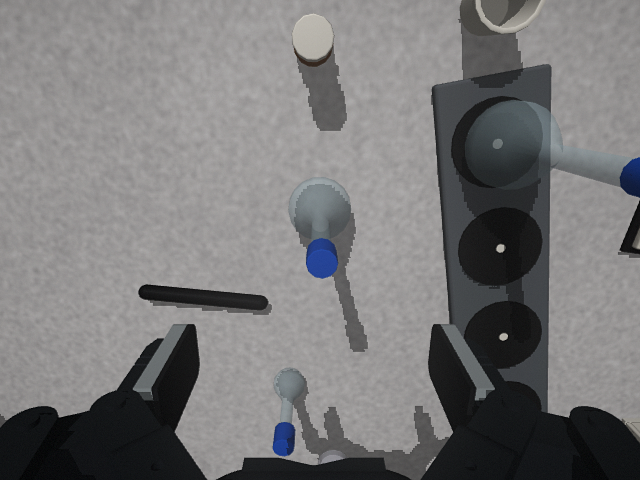

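Flask_50's stopper is at (321,258), i.e. (0.464, 0.087). I'll descend and check before closing.

>>> play_rows(
  deltas=[
    {"x": 0, "y": 0.2, "z": 1.5, "rx": 0, "ry": 0, "rz": -0.6, "jaw": 1},
    {"x": 0, "y": 0.2, "z": 3.5, "rx": 0, "ry": 0, "rz": -0.6, "jaw": 1},
    {"x": 0, "y": 0.2, "z": 5.5, "rx": 0, "ry": 0, "rz": -0.6, "jaw": 1},
    {"x": 0, "y": 0.2, "z": 7.5, "rx": 0, "ry": 0, "rz": -0.6, "jaw": 0.8},
    {"x": 0, "y": 0.2, "z": 9.0, "rx": 0, "ry": 0, "rz": -0.6, "jaw": 0.6},
    {"x": 0, "y": 0.2, "z": 9.5, "rx": 0, "ry": 0, "rz": -0.6, "jaw": 0.5},
    {"x": 0, "y": 0.2, "z": 9.5, "rx": 0, "ry": 0, "rz": -0.6, "jaw": 0.4},
    {"x": 0, "y": 0.2, "z": 9.5, "rx": 0, "ry": 0, "rz": -0.6, "jaw": 0.4},
  ],
)

```text
time: 8.3
ee_pos: [0.4659, 0.0891, 0.1245]
ee_rot: [0.0, 0.707, 0.707, 0.001]
force: [-0.4, 0.3, 0.7]
gripper_width: 0.034
```

```bash
python3 w.py w9 .13
```

```text
8.3 [0.4659 0.0891 0.1245] [0.0004 0.7072 0.707  0.0006] [-0.3972  0.2916  0.6704]
[309.0205 356.2864] [ 283  319   52   74 3115] [0.4643 0.087  0.13  ] 0.13653223
```

View pics/w9.png

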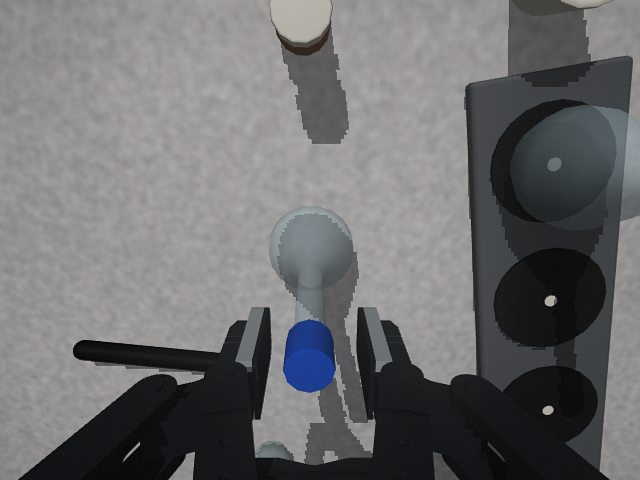

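It is about 1.5 mm off in x, so I'll correct that, close and lift.

>>> play_rows(
  deltas=[
    {"x": -0.1, "y": -0.15, "z": 0, "rx": 0, "ry": 0, "rz": 0, "jaw": 0.35},
    {"x": -0.1, "y": -0.15, "z": 0, "rx": 0, "ry": 0, "rz": 0, "jaw": 0.25},
    {"x": -0.1, "y": -0.15, "z": 0, "rx": 0, "ry": 0, "rz": 0, "jaw": 0.1},
    {"x": -0.1, "y": -0.15, "z": 0, "rx": 0, "ry": 0, "rz": 0, "jaw": 0},
    {"x": -0.1, "y": -0.15, "z": 0, "rx": 0, "ry": 0, "rz": 0, "jaw": 0},
    {"x": -0.1, "y": -0.15, "z": 0, "rx": 0, "ry": 0, "rz": 0, "jaw": 0},
  ],
)

```text
time: 8.95
ee_pos: [0.4638, 0.0879, 0.1243]
ee_rot: [0.0, 0.707, 0.707, 0.001]
force: [0.7, -0.5, 5.7]
gripper_width: 0.0156
```

>>> play_rows(
  deltas=[
    {"x": 0, "y": 0, "z": -0.3, "rx": 0, "ry": 0, "rz": 0, "jaw": 0},
    {"x": 0, "y": 0, "z": -1.2, "rx": 0, "ry": 0, "rz": 0, "jaw": 0},
    {"x": 0, "y": 0, "z": -3.0, "rx": 0, "ry": 0, "rz": 0, "jaw": 0},
    {"x": 0, "y": 0, "z": -5.0, "rx": 0, "ry": 0, "rz": 0, "jaw": 0},
    {"x": 0, "y": 0, "z": -6.3, "rx": 0, "ry": 0, "rz": 0, "jaw": 0},
    {"x": 0, "y": 0, "z": -7.0, "rx": 0, "ry": 0, "rz": 0, "jaw": 0},
    {"x": 0, "y": 0, "z": -7.0, "rx": 0, "ry": 0, "rz": 0, "jaw": 0},
  ],
)

```text
time: 9.65
ee_pos: [0.4636, 0.0879, 0.1948]
ee_rot: [0.001, 0.707, 0.707, 0.001]
force: [-0.0, -0.5, -0.4]
gripper_width: 0.0164
```

```bash
python3 w.py w10 .2
```

```text
9.65 [0.4636 0.0879 0.1948] [0.0005 0.7072 0.707  0.0007] [-0.034  -0.5441 -0.395 ]
[313.3672 353.5539] [ 289  317   49   73 3015] [0.4635 0.0868 0.2   ] 0.13601929
[282.3239 452.3099] [280 445   6  14  71] [0.4512 0.041  0.2   ] 0.32222408
```

View pics/w10.png

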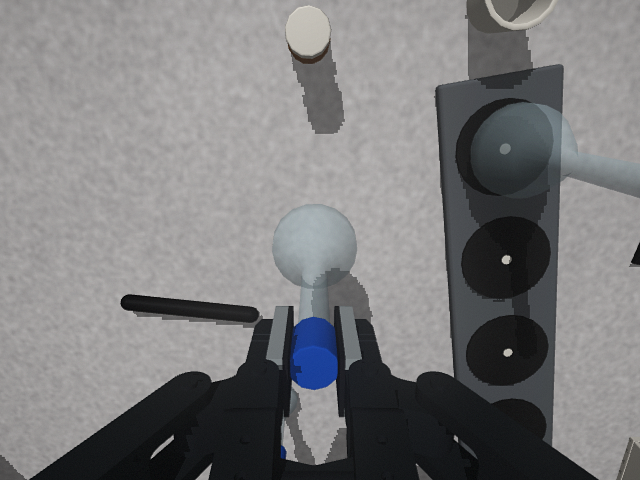

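Held, upright, with the bottom at about 70 mm. Next is the second pad from the cup, with its dot at (0.621, 0.051).

>>> play_rows(
  deltas=[
    {"x": -0.2, "y": 0.8, "z": 0, "rx": 0, "ry": 0, "rz": 0, "jaw": 0},
    {"x": -0.6, "y": 2.8, "z": 0, "rx": 0, "ry": 0, "rz": 0, "jaw": 0},
    {"x": -1.3, "y": 5.6, "z": 0, "rx": 0, "ry": 0, "rz": 0, "jaw": 0},
    {"x": -2.0, "y": 8.6, "z": 0, "rx": 0, "ry": 0, "rz": 0, "jaw": 0},
    {"x": -2.6, "y": 11.5, "z": 0, "rx": 0, "ry": 0, "rz": 0, "jaw": 0},
    {"x": -3.2, "y": 14.0, "z": 0, "rx": 0, "ry": 0, "rz": 0, "jaw": 0},
    {"x": -3.5, "y": 15.3, "z": 0, "rx": 0, "ry": 0, "rz": 0, "jaw": 0},
    {"x": -3.6, "y": 15.7, "z": 0, "rx": 0, "ry": 0, "rz": 0, "jaw": 0},
  ],
)

```text
time: 10.5
ee_pos: [0.6209, 0.0512, 0.1927]
ee_rot: [-0.0, 0.707, 0.707, -0.0]
force: [0.2, -0.3, -0.9]
gripper_width: 0.0159
```

>>> play_rows(
  deltas=[
    {"x": 0, "y": 0, "z": 0, "rx": 0, "ry": 0, "rz": 0, "jaw": 0},
    {"x": 0, "y": 0, "z": 0.8, "rx": 0, "ry": 0, "rz": 0, "jaw": 0},
    {"x": 0, "y": 0, "z": 2.2, "rx": 0, "ry": 0, "rz": 0, "jaw": 0},
    {"x": 0, "y": 0, "z": 3.4, "rx": 0, "ry": 0, "rz": 0, "jaw": 0},
    {"x": 0, "y": 0, "z": 4.3, "rx": 0, "ry": 0, "rz": 0, "jaw": 0},
    {"x": 0, "y": 0, "z": 4.8, "rx": 0, "ry": 0, "rz": 0, "jaw": 0},
    {"x": 0, "y": 0, "z": 5.0, "rx": 0, "ry": 0, "rz": 0, "jaw": 0},
    {"x": 0, "y": 0, "z": 5.0, "rx": 0, "ry": 0, "rz": 0, "jaw": 0},
  ],
)

```text
time: 11.3
ee_pos: [0.6201, 0.0517, 0.1436]
ee_rot: [-0.0, 0.707, 0.707, -0.0]
force: [-0.3, -0.1, -0.5]
gripper_width: 0.016
```

```bash
python3 w.py w11 .152
```

```text
11.3 [0.6201 0.0517 0.1436] [-0.0001  0.7073  0.7069 -0.0001] [-0.288  -0.1079 -0.4932]
[632.1372  11.2168] [623   2  17  18 226] [0.7045 0.1589 0.152 ] 0.22678825
[249.5951  83.9242] [ 206   37   90   94 6386] [0.6023 0.1409 0.152 ] 0.08413954
[313.3543 353.4149] [ 289  316   49   74 3054] [0.6201 0.0529 0.152 ] 0.13573758
[ 24.958  471.3309] [  7 462  35  18 405] [ 0.5063 -0.0016  0.152 ] 0.2604879
```

View pics/w11.png

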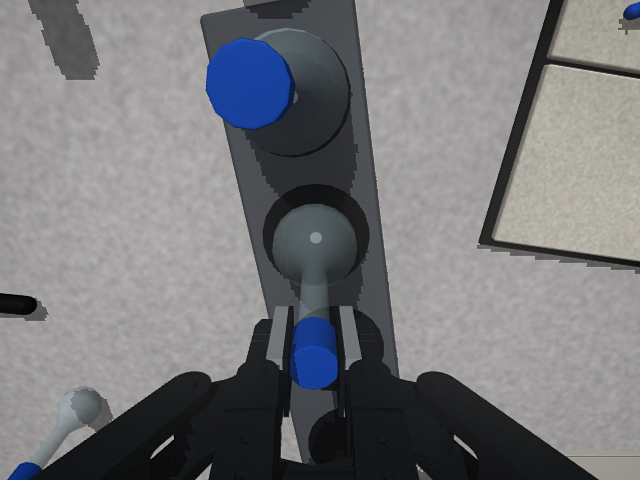

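```bash
python3 dot.py w11 315,238; python3 - <<'E'
from h import *
c=optics.get_calibration("wrist"); print(plane(c,313.35,353.4,.1493), plane(c,314.5,245.5,.019+.0275))
E
```

```text
(np.float64(315.1777032690696), np.float64(237.15004191114838)) [0.6214 0.0503 0.016 ]
[0.62031284 0.05079518 0.1493    ] [0.6209191  0.05528584 0.0465    ]
```

>>> play_rows(
  deltas=[
    {"x": 0, "y": 0.08, "z": 0.1, "rx": 0, "ry": 0, "rz": 0, "jaw": 0},
    {"x": 0, "y": 0.08, "z": 0.2, "rx": 0, "ry": 0, "rz": 0, "jaw": 0},
    {"x": 0, "y": 0.08, "z": 0.27, "rx": 0, "ry": 0, "rz": 0, "jaw": 0},
    {"x": 0, "y": 0.08, "z": 0.32, "rx": 0, "ry": 0, "rz": 0, "jaw": 0},
    {"x": 0, "y": 0.08, "z": 0.32, "rx": 0, "ry": 0, "rz": 0, "jaw": 0},
  ],
)

```text
time: 11.85
ee_pos: [0.6209, 0.0517, 0.1406]
ee_rot: [-0.0, 0.707, 0.707, -0.0]
force: [-0.3, -0.1, -0.7]
gripper_width: 0.0158
```

>>> play_rows(
  deltas=[
    {"x": 0, "y": 0, "z": 0.04, "rx": 0, "ry": 0, "rz": 0, "jaw": 0},
    {"x": 0, "y": 0, "z": 0.08, "rx": 0, "ry": 0, "rz": 0, "jaw": 0},
    {"x": 0, "y": 0, "z": 0.08, "rx": 0, "ry": 0, "rz": 0, "jaw": 0},
  ],
)

```text
time: 12.15
ee_pos: [0.6214, 0.0517, 0.1403]
ee_rot: [0.0, 0.707, 0.707, 0.0]
force: [0.4, 0.6, 3.9]
gripper_width: 0.0162
```

Contact again at 3.9 N, so I'll release.

>>> play_rows(
  deltas=[
    {"x": 0, "y": 0, "z": -0.03, "rx": 0, "ry": 0, "rz": 0, "jaw": 0},
    {"x": 0, "y": 0, "z": -0.03, "rx": 0, "ry": 0, "rz": 0, "jaw": 0.24},
    {"x": 0, "y": 0, "z": -0.03, "rx": 0, "ry": 0, "rz": 0, "jaw": 0.3},
    {"x": 0, "y": 0, "z": -0.03, "rx": 0, "ry": 0, "rz": 0, "jaw": 0.35},
    {"x": 0, "y": 0, "z": -0.03, "rx": 0, "ry": 0, "rz": 0, "jaw": 0.45},
    {"x": 0, "y": 0, "z": -0.03, "rx": 0, "ry": 0, "rz": 0, "jaw": 0.6},
  ],
)

```text
time: 12.75
ee_pos: [0.6209, 0.0517, 0.14]
ee_rot: [-0.0, 0.707, 0.707, -0.0]
force: [0.3, -0.5, 0.4]
gripper_width: 0.0509
```

```bash
python3 w.py w12 .146; python3 dot.py w12 315,238
```

```text
12.75 [0.6209 0.0517 0.14  ] [-0.0001  0.7073  0.7069 -0.0001] [ 0.3012 -0.4546  0.4496]
[633.7207  10.5587] [627   1  13  18 179] [0.7073 0.1595 0.146 ] 0.22330251
[243.4644  83.1434] [ 197   35   95   97 6974] [0.601  0.1412 0.146 ] 0.07936176
[316.1074 354.0741] [ 290  317   53   74 3211] [0.6218 0.0509 0.146 ] 0.13539906
(np.float64(313.9887494591086), np.float64(238.6131544785807)) [0.6211 0.0506 0.016 ]
```

View pics/w12.png

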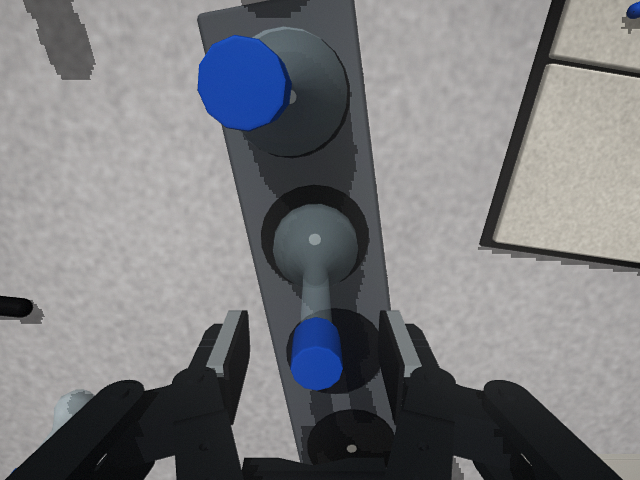

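Flask_50 stands at (0.622, 0.051), and its dot is at (0.621, 0.051). Next is flask_25.

>>> play_rows(
  deltas=[
    {"x": 0, "y": 0, "z": -0.5, "rx": 0, "ry": 0, "rz": 0, "jaw": 0.8},
    {"x": 0, "y": 0, "z": -2.5, "rx": 0, "ry": 0, "rz": 0, "jaw": 1},
    {"x": 0, "y": 0, "z": -5.5, "rx": 0, "ry": 0, "rz": 0, "jaw": 1},
    {"x": -1.0, "y": -1.0, "z": -8.0, "rx": 0, "ry": 0, "rz": 0, "jaw": 1},
    {"x": -3.5, "y": -3.0, "z": -9.0, "rx": 0, "ry": 0, "rz": 0, "jaw": 1},
    {"x": -7.5, "y": -5.0, "z": -9.0, "rx": 0, "ry": 0, "rz": 0, "jaw": 1},
    {"x": -12.0, "y": -7.0, "z": -9.0, "rx": 0, "ry": 0, "rz": 0, "jaw": 1},
    {"x": -16.5, "y": -9.0, "z": -9.0, "rx": 0, "ry": 0, "rz": 0, "jaw": 1},
  ],
)

```text
time: 13.6
ee_pos: [0.5301, -0.1144, 0.2309]
ee_rot: [0.001, 0.707, 0.707, 0.0]
force: [1.4, -1.2, -0.6]
gripper_width: 0.0855
```

>>> play_rows(
  deltas=[
    {"x": -4.5, "y": -2.0, "z": 0, "rx": 0, "ry": 0, "rz": 0, "jaw": 1},
    {"x": -9.0, "y": -4.0, "z": 0, "rx": 0, "ry": 0, "rz": 0, "jaw": 1},
    {"x": -13.5, "y": -6.2, "z": 1, "rx": 0, "ry": 0, "rz": 0, "jaw": 1},
    {"x": -18.0, "y": -8.4, "z": 2.5, "rx": 0, "ry": 0, "rz": 0, "jaw": 1},
    {"x": -21.0, "y": -9.8, "z": 3.5, "rx": 0, "ry": 0, "rz": 0, "jaw": 1},
    {"x": -22.1, "y": -10.4, "z": 4.3, "rx": 0, "ry": 0, "rz": 0, "jaw": 1},
    {"x": -22.1, "y": -10.4, "z": 4.3, "rx": 0, "ry": 0, "rz": 0, "jaw": 1},
    {"x": -22.1, "y": -10.4, "z": 4.3, "rx": 0, "ry": 0, "rz": 0, "jaw": 1},
  ],
)

```text
time: 14.4
ee_pos: [0.4271, -0.3335, 0.1873]
ee_rot: [-0.0, 0.707, 0.707, 0.0]
force: [0.9, 0.2, 0.6]
gripper_width: 0.0856
```

```bash
python3 w.py w13 .102
```

```text
14.4 [ 0.4271 -0.3335  0.1873] [-0.0001  0.7073  0.7069  0.0002] [0.8504 0.2382 0.6044]
[313.6835 259.6489] [ 298  239   32   41 1068] [ 0.4272 -0.3341  0.102 ] 0.22190878
[401.1133 396.6562] [ 365  371   78   52 2781] [ 0.4836 -0.4291  0.102 ] 0.35532787
```

View pics/w13.png

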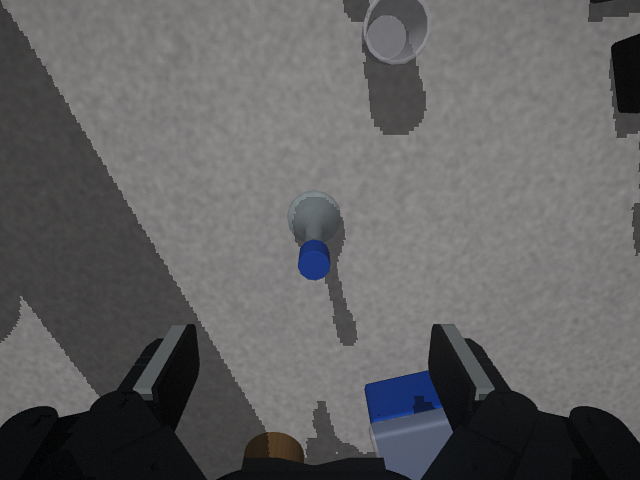

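```bash
python3 - <<'E'
from h import *
c=optics.get_calibration("wrist");R=np.array(c["R"])
for u,v,z in [(401,396,.3553)]: print(R.T@(np.array([(u-c["cx"])/c["fx"]*z,(v-c["cy"])/c["fy"]*z,z])-c["t"]))
E
```

```text
[ 0.50378745 -0.49135355  0.02654787]
```

>>> play_rows(
  deltas=[
    {"x": -0.05, "y": 0, "z": 1.5, "rx": 0, "ry": 0, "rz": 0, "jaw": 1},
    {"x": -0.05, "y": 0, "z": 3.5, "rx": 0, "ry": 0, "rz": 0, "jaw": 1},
    {"x": -0.05, "y": 0, "z": 5.5, "rx": 0, "ry": 0, "rz": 0, "jaw": 0.9},
    {"x": -0.05, "y": 0, "z": 7.3, "rx": 0, "ry": 0, "rz": 0, "jaw": 0.8},
    {"x": -0.05, "y": 0, "z": 8.7, "rx": 0, "ry": 0, "rz": 0, "jaw": 0.6},
    {"x": -0.05, "y": 0, "z": 9.2, "rx": 0, "ry": 0, "rz": 0, "jaw": 0.5},
    {"x": -0.05, "y": 0, "z": 9.2, "rx": 0, "ry": 0, "rz": 0, "jaw": 0.4},
    {"x": -0.05, "y": 0, "z": 9.2, "rx": 0, "ry": 0, "rz": 0, "jaw": 0.4},
  ],
)

```text
time: 15.25
ee_pos: [0.4274, -0.3347, 0.0958]
ee_rot: [0.0, 0.707, 0.707, 0.0]
force: [-0.0, 0.4, 0.3]
gripper_width: 0.0343
```

```bash
python3 w.py w14 .102
```

```text
15.25 [ 0.4274 -0.3347  0.0958] [0.0005 0.7071 0.7071 0.0001] [-0.0017  0.3816  0.2982]
[313.1992 351.852 ] [ 287  315   53   73 3162] [ 0.4273 -0.3344  0.102 ] 0.1351836
[495.6308 451.2308] [487 443  18  19  65] [ 0.499 -0.38   0.102] 0.2803083
[442.1849 468.9343] [433 453  27  27 411] [ 0.4789 -0.3892  0.102 ] 0.2793855
```

View pics/w14.png

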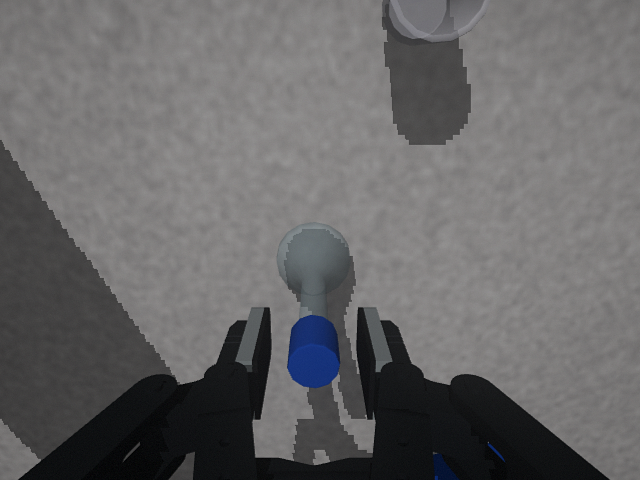

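Centred, so I'll close and lift.

>>> play_rows(
  deltas=[
    {"x": 0, "y": 0, "z": 0, "rx": 0, "ry": 0, "rz": 0, "jaw": 0.33},
    {"x": 0, "y": 0, "z": 0, "rx": 0, "ry": 0, "rz": 0, "jaw": 0.25},
    {"x": 0, "y": 0, "z": 0, "rx": 0, "ry": 0, "rz": 0, "jaw": 0.1},
    {"x": 0, "y": 0, "z": 0, "rx": 0, "ry": 0, "rz": 0, "jaw": 0},
    {"x": 0, "y": 0, "z": 0, "rx": 0, "ry": 0, "rz": 0, "jaw": 0},
    {"x": 0, "y": 0, "z": 0, "rx": 0, "ry": 0, "rz": 0, "jaw": 0},
  ],
)

```text
time: 15.9
ee_pos: [0.4271, -0.3351, 0.0956]
ee_rot: [0.001, 0.707, 0.707, 0.0]
force: [0.1, 0.5, 5.0]
gripper_width: 0.016
```

>>> play_rows(
  deltas=[
    {"x": 0, "y": 0, "z": -0.3, "rx": 0, "ry": 0, "rz": 0, "jaw": 0},
    {"x": 0, "y": 0, "z": -1.2, "rx": 0, "ry": 0, "rz": 0, "jaw": 0},
    {"x": 0, "y": 0, "z": -3.0, "rx": 0, "ry": 0, "rz": 0, "jaw": 0},
    {"x": 0, "y": 0, "z": -5.0, "rx": 0, "ry": 0, "rz": 0, "jaw": 0},
    {"x": 0, "y": 0, "z": -6.3, "rx": 0, "ry": 0, "rz": 0, "jaw": 0},
    {"x": 0, "y": 0, "z": -7.0, "rx": 0, "ry": 0, "rz": 0, "jaw": 0},
    {"x": 0, "y": 0, "z": -7.0, "rx": 0, "ry": 0, "rz": 0, "jaw": 0},
  ],
)

```text
time: 16.6
ee_pos: [0.4271, -0.335, 0.1661]
ee_rot: [0.001, 0.707, 0.707, 0.0]
force: [0.7, -0.2, 0.3]
gripper_width: 0.016
```

```bash
python3 w.py w15 .173
```

```text
16.6 [ 0.4271 -0.335   0.1661] [0.0009 0.7073 0.7069 0.0001] [ 0.7345 -0.1633  0.3339]
[313.3932 351.361 ] [ 289  314   49   74 3039] [ 0.4271 -0.334   0.173 ] 0.13323386
[464.8854 382.5417] [456 377  18  15  96] [ 0.4824 -0.3473  0.173 ] 0.34727395
```

View pics/w15.png

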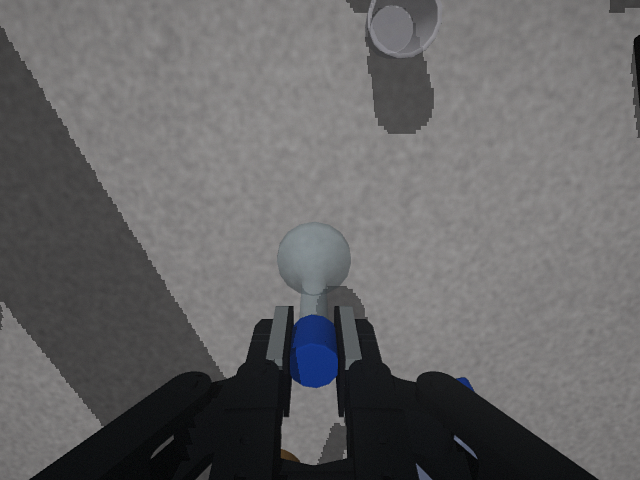

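Held. I'll carry it to the third pad, with its dot at (0.636, -0.038).

>>> play_rows(
  deltas=[
    {"x": 0.8, "y": 0.5, "z": -1.0, "rx": 0, "ry": 0, "rz": 0, "jaw": 0},
    {"x": 2.8, "y": 2.0, "z": -2.0, "rx": 0, "ry": 0, "rz": 0, "jaw": 0},
    {"x": 5.8, "y": 4.1, "z": -2.0, "rx": 0, "ry": 0, "rz": 0, "jaw": 0},
    {"x": 9.0, "y": 6.4, "z": -2.0, "rx": 0, "ry": 0, "rz": 0, "jaw": 0},
    {"x": 12.2, "y": 8.6, "z": -2.0, "rx": 0, "ry": 0, "rz": 0, "jaw": 0},
    {"x": 15.4, "y": 10.9, "z": -2.0, "rx": 0, "ry": 0, "rz": 0, "jaw": 0},
    {"x": 18.6, "y": 13.1, "z": -2.0, "rx": 0, "ry": 0, "rz": 0, "jaw": 0},
    {"x": 21.8, "y": 15.4, "z": -2.0, "rx": 0, "ry": 0, "rz": 0, "jaw": 0},
  ],
)

```text
time: 17.45
ee_pos: [0.5813, -0.1146, 0.1849]
ee_rot: [-0.001, 0.707, 0.707, -0.0]
force: [0.6, -0.5, -0.6]
gripper_width: 0.0159
```

>>> play_rows(
  deltas=[
    {"x": 3.0, "y": 2.2, "z": 0, "rx": 0, "ry": 0, "rz": 0, "jaw": 0},
    {"x": 5.5, "y": 4.0, "z": 0, "rx": 0, "ry": 0, "rz": 0, "jaw": 0},
    {"x": 7.2, "y": 5.1, "z": 0, "rx": 0, "ry": 0, "rz": 0, "jaw": 0},
    {"x": 7.8, "y": 5.5, "z": 0, "rx": 0, "ry": 0, "rz": 0, "jaw": 0},
    {"x": 7.8, "y": 5.5, "z": 1.5, "rx": 0, "ry": 0, "rz": 0, "jaw": 0},
    {"x": 7.8, "y": 5.5, "z": 3.5, "rx": 0, "ry": 0, "rz": 0, "jaw": 0},
    {"x": 7.8, "y": 5.5, "z": 4.5, "rx": 0, "ry": 0, "rz": 0, "jaw": 0},
    {"x": 7.8, "y": 5.5, "z": 4.5, "rx": 0, "ry": 0, "rz": 0, "jaw": 0},
  ],
)

```text
time: 18.25
ee_pos: [0.6337, -0.0398, 0.1377]
ee_rot: [-0.002, 0.708, 0.706, -0.002]
force: [-0.3, 0.1, -0.7]
gripper_width: 0.0161
```

```bash
python3 w.py w16 .148
```

```text
18.25 [ 0.6337 -0.0398  0.1377] [-0.0017  0.7077  0.7065 -0.0016] [-0.2827  0.134  -0.6969]
[267.2802  74.7345] [ 232   37   72   76 4079] [0.6213 0.0517 0.148 ] 0.105057746
[313.2683 351.4608] [ 289  314   49   74 3090] [ 0.6338 -0.0365  0.148 ] 0.13470528
```

View pics/w16.png

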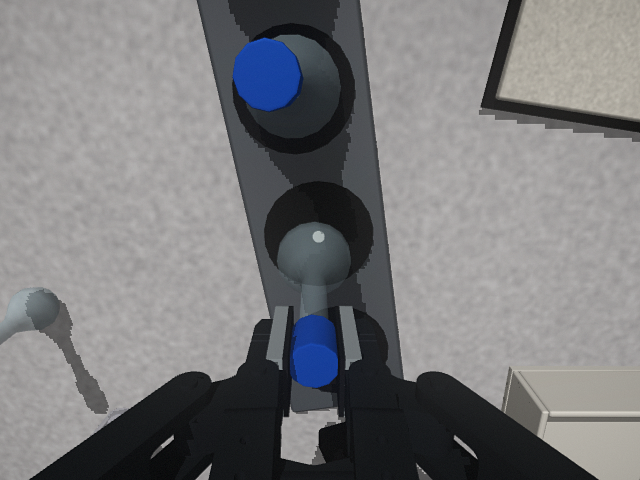

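```bash
python3 dot.py w16 318,237; python3 - <<'E'
from h import *
c=optics.get_calibration("wrist"); print(plane(c,313.27,351.46,.1441),get_state()["joint_vel"])
E
```

```text
(np.float64(317.79298407569814), np.float64(236.29979229171474)) [ 0.6372 -0.0388  0.016 ]
[ 0.63469041 -0.03997831  0.1441    ] [ 0.00423368 -0.02258886 -0.02272153  0.00041977  0.00355533  0.0010355 ]
```

>>> play_rows(
  deltas=[
    {"x": 0.1, "y": 0.15, "z": 0, "rx": 0, "ry": 0, "rz": 0, "jaw": 0},
    {"x": 0.1, "y": 0.15, "z": 0.6, "rx": 0, "ry": 0, "rz": 0, "jaw": 0},
    {"x": 0.1, "y": 0.15, "z": 1.4, "rx": 0, "ry": 0, "rz": 0, "jaw": 0},
    {"x": 0.1, "y": 0.15, "z": 1.9, "rx": 0, "ry": 0, "rz": 0, "jaw": 0},
    {"x": 0.1, "y": 0.15, "z": 2.1, "rx": 0, "ry": 0, "rz": 0, "jaw": 0},
    {"x": 0.1, "y": 0.15, "z": 2.1, "rx": 0, "ry": 0, "rz": 0, "jaw": 0},
    {"x": 0.1, "y": 0.15, "z": 2.1, "rx": 0, "ry": 0, "rz": 0, "jaw": 0},
  ],
)

```text
time: 19.0
ee_pos: [0.6375, -0.0378, 0.1191]
ee_rot: [-0.0, 0.707, 0.707, 0.0]
force: [0.5, 0.6, -0.5]
gripper_width: 0.0156
```

```bash
python3 w.py w17 .1215; python3 dot.py w17 315,250
```

```text
19.0 [ 0.6375 -0.0378  0.1191] [-0.      0.7072  0.707   0.    ] [ 0.5275  0.5552 -0.5223]
[243.1924  79.407 ] [ 201   35   87   89 5841] [0.617  0.0529 0.1215] 0.087824576
[313.2533 351.5299] [ 289  314   49   74 3095] [ 0.6374 -0.0399  0.1215] 0.13460113
(np.float64(311.9817073170732), np.float64(248.78048780487805)) [ 0.6366 -0.0384  0.016 ]
```

View pics/w17.png

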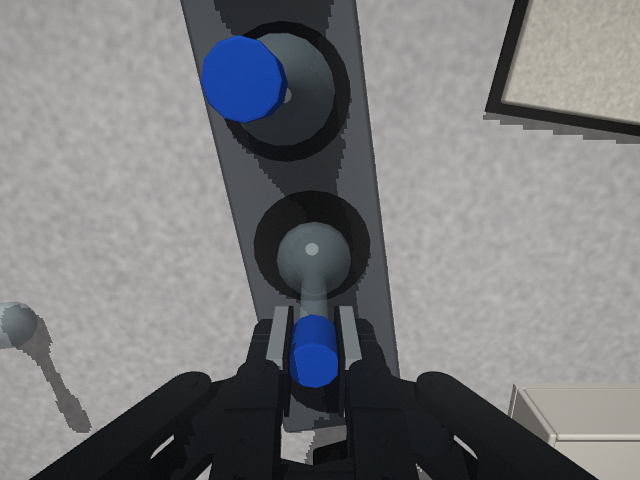

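>>> play_rows(
  deltas=[
    {"x": 0, "y": -0.1, "z": 0.2, "rx": 0, "ry": 0, "rz": 0, "jaw": 0},
    {"x": 0, "y": -0.1, "z": 0.45, "rx": 0, "ry": 0, "rz": 0, "jaw": 0},
    {"x": 0, "y": -0.1, "z": 0.6, "rx": 0, "ry": 0, "rz": 0, "jaw": 0},
    {"x": 0, "y": -0.1, "z": 0.68, "rx": 0, "ry": 0, "rz": 0, "jaw": 0},
    {"x": 0, "y": -0.1, "z": 0.74, "rx": 0, "ry": 0, "rz": 0, "jaw": 0},
    {"x": 0, "y": -0.1, "z": 0.74, "rx": 0, "ry": 0, "rz": 0, "jaw": 0},
  ],
)

```text
time: 19.65
ee_pos: [0.6365, -0.0378, 0.1117]
ee_rot: [0.0, 0.707, 0.707, 0.0]
force: [0.4, 0.2, -0.6]
gripper_width: 0.0156
```

>>> play_rows(
  deltas=[
    {"x": 0, "y": 0, "z": 0.04, "rx": 0, "ry": 0, "rz": 0, "jaw": 0},
    {"x": 0, "y": 0, "z": 0.07, "rx": 0, "ry": 0, "rz": 0, "jaw": 0},
    {"x": 0, "y": 0, "z": 0.07, "rx": 0, "ry": 0, "rz": 0, "jaw": 0},
  ],
)

```text
time: 19.95
ee_pos: [0.6367, -0.0378, 0.1117]
ee_rot: [0.0, 0.707, 0.707, 0.0]
force: [-1.0, -0.7, 6.0]
gripper_width: 0.0157
```

Contact at 6 N, so I'll ease off and release.

>>> play_rows(
  deltas=[
    {"x": 0, "y": 0, "z": -0.05, "rx": 0, "ry": 0, "rz": 0, "jaw": 0},
    {"x": 0, "y": 0, "z": -0.05, "rx": 0, "ry": 0, "rz": 0, "jaw": 0.24},
    {"x": 0, "y": 0, "z": -0.05, "rx": 0, "ry": 0, "rz": 0, "jaw": 0.3},
    {"x": 0, "y": 0, "z": -0.05, "rx": 0, "ry": 0, "rz": 0, "jaw": 0.35},
    {"x": 0, "y": 0, "z": -0.05, "rx": 0, "ry": 0, "rz": 0, "jaw": 0.45},
    {"x": 0, "y": 0, "z": -0.05, "rx": 0, "ry": 0, "rz": 0, "jaw": 0.6},
  ],
)

```text
time: 20.55
ee_pos: [0.6364, -0.0378, 0.1114]
ee_rot: [-0.0, 0.707, 0.707, -0.0]
force: [0.3, -0.9, 0.2]
gripper_width: 0.0503
```

```bash
python3 w.py w18 .118; python3 dot.py w18 314,252
```

```text
20.55 [ 0.6364 -0.0378  0.1114] [-0.      0.7073  0.707  -0.    ] [ 0.2513 -0.9018  0.2288]
[242.2565  77.2264] [ 196   28   95   98 6900] [0.6163 0.0533 0.118 ] 0.08093211
[314.5624 351.8743] [ 288  314   54   75 3238] [ 0.6368 -0.0373  0.118 ] 0.13367888
(np.float64(310.5733333333333), np.float64(250.32)) [ 0.6346 -0.0365  0.016 ]
```

View pics/w18.png

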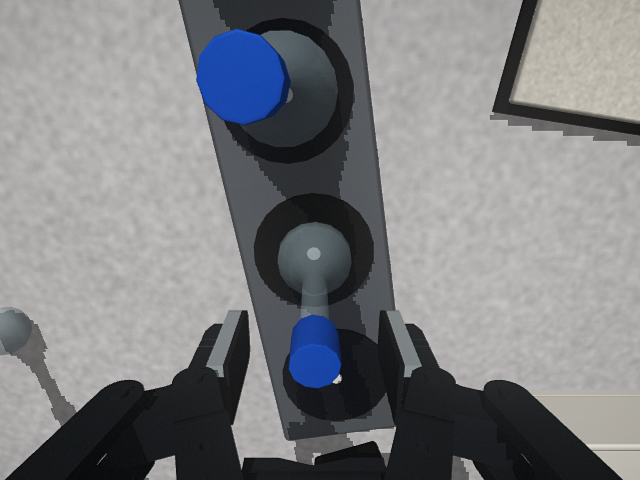

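Flask_25 is standing and centred, with its dot at (314,254). Now flask_10.

>>> play_rows(
  deltas=[
    {"x": 0, "y": 0, "z": -0.5, "rx": 0, "ry": 0, "rz": 0, "jaw": 0.8},
    {"x": 0, "y": 0, "z": -2.5, "rx": 0, "ry": 0, "rz": 0, "jaw": 1},
    {"x": 0, "y": 0, "z": -5.5, "rx": 0, "ry": 0, "rz": 0, "jaw": 1},
    {"x": -0.3, "y": -1.0, "z": -7.0, "rx": 0, "ry": 0, "rz": 0, "jaw": 1},
    {"x": -1.2, "y": -4.5, "z": -7.0, "rx": 0, "ry": 0, "rz": 0, "jaw": 1},
    {"x": -2.5, "y": -9.0, "z": -7.0, "rx": 0, "ry": 0, "rz": 0, "jaw": 1},
    {"x": -3.8, "y": -13.5, "z": -6.5, "rx": 0, "ry": 0, "rz": 0, "jaw": 1},
    {"x": -5.0, "y": -17.5, "z": -6.0, "rx": 0, "ry": 0, "rz": 0, "jaw": 1},
  ],
)

```text
time: 21.4
ee_pos: [0.4594, -0.088, 0.1719]
ee_rot: [0.0, 0.707, 0.707, 0.0]
force: [0.0, -0.6, 0.8]
gripper_width: 0.0858
```

>>> play_rows(
  deltas=[
    {"x": -0.6, "y": -2.3, "z": 0.4, "rx": 0, "ry": 0, "rz": 0, "jaw": 1},
    {"x": -0.7, "y": -2.9, "z": 0.6, "rx": 0, "ry": 0, "rz": 0, "jaw": 1},
    {"x": -0.7, "y": -2.9, "z": 0.6, "rx": 0, "ry": 0, "rz": 0, "jaw": 1},
    {"x": -0.7, "y": -2.9, "z": 0.6, "rx": 0, "ry": 0, "rz": 0, "jaw": 1},
  ],
)

```text
time: 21.8
ee_pos: [0.4341, -0.0948, 0.1661]
ee_rot: [0.001, 0.707, 0.707, 0.001]
force: [-0.1, 0.5, -0.4]
gripper_width: 0.0854
```

```bash
python3 w.py w19 .08
```

```text
21.8 [ 0.4341 -0.0948  0.1661] [0.0009 0.7073 0.707  0.0006] [-0.114   0.4769 -0.3941]
[310.4229 258.7994] [ 295  239   32   40 1057] [ 0.4325 -0.0953  0.08  ] 0.22301586
```

View pics/w19.png

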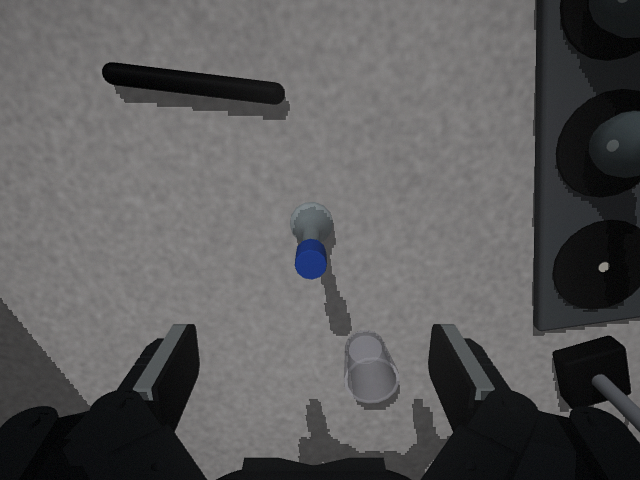

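>>> play_rows(
  deltas=[
    {"x": -0.05, "y": -0.1, "z": 1.5, "rx": 0, "ry": 0, "rz": 0, "jaw": 1},
    {"x": -0.05, "y": -0.1, "z": 3.5, "rx": 0, "ry": 0, "rz": 0, "jaw": 1},
    {"x": -0.05, "y": -0.1, "z": 5.5, "rx": 0, "ry": 0, "rz": 0, "jaw": 0.9},
    {"x": -0.05, "y": -0.1, "z": 7.3, "rx": 0, "ry": 0, "rz": 0, "jaw": 0.8},
    {"x": -0.05, "y": -0.1, "z": 8.7, "rx": 0, "ry": 0, "rz": 0, "jaw": 0.6},
    {"x": -0.05, "y": -0.1, "z": 9.2, "rx": 0, "ry": 0, "rz": 0, "jaw": 0.5},
    {"x": -0.05, "y": -0.1, "z": 9.2, "rx": 0, "ry": 0, "rz": 0, "jaw": 0.4},
    {"x": -0.05, "y": -0.1, "z": 9.2, "rx": 0, "ry": 0, "rz": 0, "jaw": 0.4},
  ],
)

```text
time: 22.65
ee_pos: [0.4322, -0.0952, 0.0739]
ee_rot: [0.0, 0.707, 0.707, 0.0]
force: [0.8, 0.5, -0.4]
gripper_width: 0.0345
```

```bash
python3 w.py w20 .08
```

```text
22.65 [ 0.4322 -0.0952  0.0739] [0.0003 0.7071 0.7071 0.0002] [ 0.7734  0.526  -0.4471]
[314.6059 353.4286] [ 289  317   53   73 3159] [ 0.4326 -0.0956  0.08  ] 0.13343403
```

View pics/w20.png

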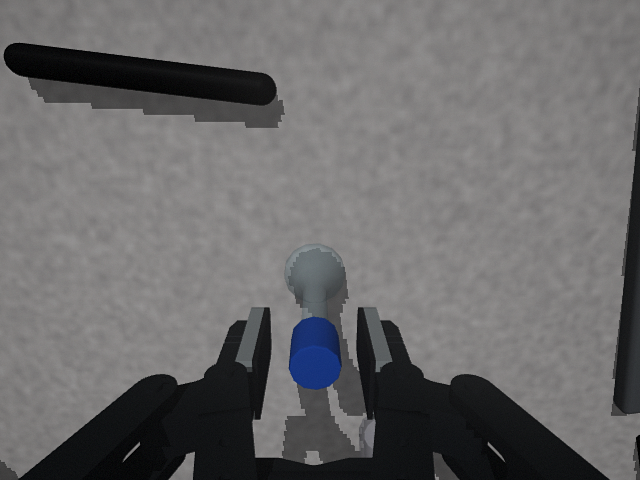

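Centred. I'll close and lift.

>>> play_rows(
  deltas=[
    {"x": 0, "y": 0, "z": 0, "rx": 0, "ry": 0, "rz": 0, "jaw": 0.33},
    {"x": 0, "y": 0, "z": 0, "rx": 0, "ry": 0, "rz": 0, "jaw": 0.25},
    {"x": 0, "y": 0, "z": 0, "rx": 0, "ry": 0, "rz": 0, "jaw": 0.1},
    {"x": 0, "y": 0, "z": 0, "rx": 0, "ry": 0, "rz": 0, "jaw": 0},
    {"x": 0, "y": 0, "z": 0, "rx": 0, "ry": 0, "rz": 0, "jaw": 0},
    {"x": 0, "y": 0, "z": 0, "rx": 0, "ry": 0, "rz": 0, "jaw": 0},
  ],
)

```text
time: 23.3
ee_pos: [0.4319, -0.0953, 0.074]
ee_rot: [0.001, 0.707, 0.707, 0.0]
force: [0.2, -0.1, 6.3]
gripper_width: 0.0163
```

>>> play_rows(
  deltas=[
    {"x": 0, "y": 0, "z": -0.3, "rx": 0, "ry": 0, "rz": 0, "jaw": 0},
    {"x": 0, "y": 0, "z": -1.2, "rx": 0, "ry": 0, "rz": 0, "jaw": 0},
    {"x": 0, "y": 0, "z": -3.0, "rx": 0, "ry": 0, "rz": 0, "jaw": 0},
    {"x": 0, "y": 0, "z": -5.0, "rx": 0, "ry": 0, "rz": 0, "jaw": 0},
    {"x": 0, "y": 0, "z": -6.3, "rx": 0, "ry": 0, "rz": 0, "jaw": 0},
    {"x": 0, "y": 0, "z": -7.0, "rx": 0, "ry": 0, "rz": 0, "jaw": 0},
    {"x": 0, "y": 0, "z": -7.0, "rx": 0, "ry": 0, "rz": 0, "jaw": 0},
  ],
)

```text
time: 24.0
ee_pos: [0.4318, -0.0953, 0.1445]
ee_rot: [0.001, 0.707, 0.707, 0.0]
force: [0.2, -0.3, -0.6]
gripper_width: 0.0162
```

```bash
python3 w.py w21 .15
```

```text
24.0 [ 0.4318 -0.0953  0.1445] [0.0008 0.7073 0.7069 0.0005] [ 0.249  -0.2731 -0.6226]
[313.405  352.8731] [ 290  316   48   73 3027] [ 0.4318 -0.0959  0.15  ] 0.13519698
```

View pics/w21.png

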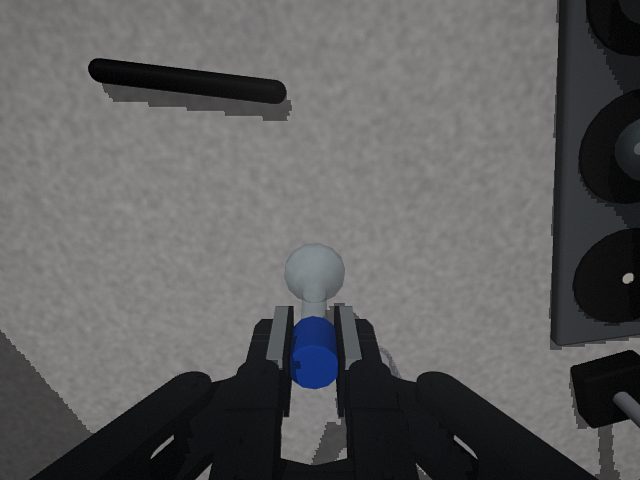

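Held. I'll carry it to the pad by the probe, with its dot at (0.651, -0.127).

>>> play_rows(
  deltas=[
    {"x": -0.1, "y": 0.8, "z": 0, "rx": 0, "ry": 0, "rz": 0, "jaw": 0},
    {"x": -0.4, "y": 2.8, "z": 0, "rx": 0, "ry": 0, "rz": 0, "jaw": 0},
    {"x": -0.8, "y": 6.0, "z": 0, "rx": 0, "ry": 0, "rz": 0, "jaw": 0},
    {"x": -1.3, "y": 9.5, "z": 0, "rx": 0, "ry": 0, "rz": 0, "jaw": 0},
    {"x": -1.8, "y": 13.0, "z": 0, "rx": 0, "ry": 0, "rz": 0, "jaw": 0},
    {"x": -2.3, "y": 16.5, "z": 0, "rx": 0, "ry": 0, "rz": 0, "jaw": 0},
    {"x": -2.8, "y": 19.5, "z": 0, "rx": 0, "ry": 0, "rz": 0, "jaw": 0},
    {"x": -3.0, "y": 21.3, "z": 0, "rx": 0, "ry": 0, "rz": 0, "jaw": 0},
  ],
)

```text
time: 24.85
ee_pos: [0.6467, -0.1257, 0.1422]
ee_rot: [-0.0, 0.707, 0.707, -0.0]
force: [0.5, -0.4, 0.5]
gripper_width: 0.0164
```

>>> play_rows(
  deltas=[
    {"x": -0.1, "y": 0.6, "z": 0, "rx": 0, "ry": 0, "rz": 0, "jaw": 0},
    {"x": -0.1, "y": 0.6, "z": 0, "rx": 0, "ry": 0, "rz": 0, "jaw": 0},
    {"x": -0.1, "y": 0.6, "z": 1.0, "rx": 0, "ry": 0, "rz": 0, "jaw": 0},
    {"x": -0.1, "y": 0.6, "z": 2.6, "rx": 0, "ry": 0, "rz": 0, "jaw": 0},
    {"x": -0.1, "y": 0.6, "z": 4.0, "rx": 0, "ry": 0, "rz": 0, "jaw": 0},
    {"x": -0.1, "y": 0.6, "z": 4.6, "rx": 0, "ry": 0, "rz": 0, "jaw": 0},
    {"x": -0.1, "y": 0.6, "z": 4.6, "rx": 0, "ry": 0, "rz": 0, "jaw": 0},
    {"x": -0.1, "y": 0.6, "z": 4.6, "rx": 0, "ry": 0, "rz": 0, "jaw": 0},
  ],
)

```text
time: 25.65
ee_pos: [0.6504, -0.1263, 0.0974]
ee_rot: [-0.0, 0.707, 0.707, -0.0]
force: [0.5, 0.8, 0.7]
gripper_width: 0.0159
```

```bash
python3 w.py w22 .1045; python3 dot.py w22 318,260
```

```text
25.65 [ 0.6504 -0.1263  0.0974] [-0.0001  0.7073  0.7069 -0.0001] [0.4723 0.7705 0.7123]
[255.5194  78.7693] [ 216   37   81   84 5137] [ 0.6341 -0.0357  0.1045] 0.093530856
[313.2359 352.8657] [ 289  316   49   74 3090] [ 0.6503 -0.1258  0.1045] 0.1343265
(np.float64(314.7486725663717), np.float64(262.07964601769913)) [ 0.6514 -0.1271  0.016 ]
```

View pics/w22.png

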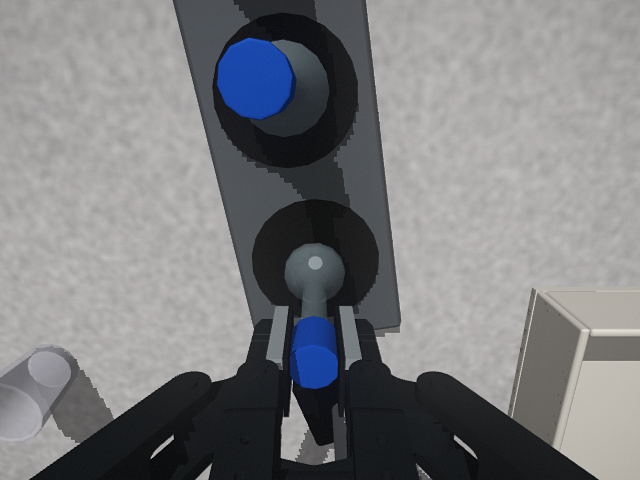

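>>> play_rows(
  deltas=[
    {"x": 0, "y": 0.07, "z": 0.2, "rx": 0, "ry": 0, "rz": 0, "jaw": 0},
    {"x": 0, "y": 0.07, "z": 0.45, "rx": 0, "ry": 0, "rz": 0, "jaw": 0},
    {"x": 0, "y": 0.07, "z": 0.6, "rx": 0, "ry": 0, "rz": 0, "jaw": 0},
    {"x": 0, "y": 0.07, "z": 0.7, "rx": 0, "ry": 0, "rz": 0, "jaw": 0},
    {"x": 0, "y": 0.07, "z": 0.75, "rx": 0, "ry": 0, "rz": 0, "jaw": 0},
    {"x": 0, "y": 0.07, "z": 0.75, "rx": 0, "ry": 0, "rz": 0, "jaw": 0},
  ],
)

```text
time: 26.3
ee_pos: [0.6511, -0.1263, 0.0901]
ee_rot: [0.0, 0.707, 0.707, 0.0]
force: [0.1, 0.4, 0.1]
gripper_width: 0.0163
```

>>> play_rows(
  deltas=[
    {"x": 0, "y": 0, "z": 0.03, "rx": 0, "ry": 0, "rz": 0, "jaw": 0},
    {"x": 0, "y": 0, "z": 0.06, "rx": 0, "ry": 0, "rz": 0, "jaw": 0},
    {"x": 0, "y": 0, "z": 0.06, "rx": 0, "ry": 0, "rz": 0, "jaw": 0},
  ],
)

```text
time: 26.6
ee_pos: [0.6513, -0.1263, 0.09]
ee_rot: [0.0, 0.707, 0.707, 0.0]
force: [-1.9, 1.1, 5.2]
gripper_width: 0.0161
```

>>> play_rows(
  deltas=[
    {"x": 0, "y": 0, "z": -0.04, "rx": 0, "ry": 0, "rz": 0, "jaw": 0},
    {"x": 0, "y": 0, "z": -0.04, "rx": 0, "ry": 0, "rz": 0, "jaw": 0.24},
    {"x": 0, "y": 0, "z": -0.04, "rx": 0, "ry": 0, "rz": 0, "jaw": 0.3},
    {"x": 0, "y": 0, "z": -0.04, "rx": 0, "ry": 0, "rz": 0, "jaw": 0.35},
    {"x": 0, "y": 0, "z": -0.04, "rx": 0, "ry": 0, "rz": 0, "jaw": 0.45},
    {"x": 0, "y": 0, "z": -0.04, "rx": 0, "ry": 0, "rz": 0, "jaw": 0.6},
  ],
)

```text
time: 27.2
ee_pos: [0.651, -0.1263, 0.0897]
ee_rot: [-0.0, 0.707, 0.707, -0.0]
force: [-0.7, 1.2, 0.6]
gripper_width: 0.0505
```

```bash
python3 w.py w23 .096; python3 dot.py w23 315,265
```

```text
27.2 [ 0.651  -0.1263  0.0897] [-0.      0.7073  0.707  -0.    ] [-0.7382  1.1647  0.5537]
[248.1233  77.1288] [ 206   31   87   91 6042] [ 0.6326 -0.0352  0.096 ] 0.08657023
[315.6256 353.447 ] [ 290  316   53   74 3208] [ 0.6518 -0.1266  0.096 ] 0.13429967
(np.float64(310.2063492063492), np.float64(265.2142857142857)) [ 0.6492 -0.1256  0.016 ]
```

View pics/w23.png

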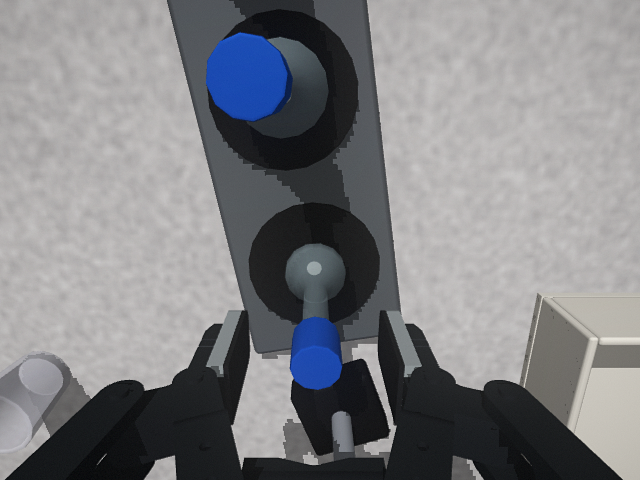

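Flask_10 is standing and centred, with its dot at (314,268). I'll retreat up and away for a final check.

>>> play_rows(
  deltas=[
    {"x": 0, "y": 0, "z": -0.5, "rx": 0, "ry": 0, "rz": 0, "jaw": 0.8},
    {"x": 0, "y": 0, "z": -2.5, "rx": 0, "ry": 0, "rz": 0, "jaw": 1},
    {"x": 0, "y": 0, "z": -6.0, "rx": 0, "ry": 0, "rz": 0, "jaw": 1},
    {"x": 0, "y": 0, "z": -10.0, "rx": 0, "ry": 0, "rz": 0, "jaw": 1},
    {"x": 0, "y": -3.0, "z": -13.0, "rx": 0, "ry": 0, "rz": 0, "jaw": 1},
    {"x": 0, "y": -7.0, "z": -15.0, "rx": 0, "ry": 0, "rz": 0, "jaw": 1},
    {"x": -2.0, "y": -11.0, "z": -15.0, "rx": 0, "ry": 0, "rz": 0, "jaw": 1},
    {"x": -6.0, "y": -14.0, "z": -15.0, "rx": 0, "ry": 0, "rz": 0, "jaw": 1},
  ],
)

```text
time: 28.05
ee_pos: [0.5093, -0.1849, 0.2412]
ee_rot: [0.0, 0.706, 0.708, 0.0]
force: [0.2, -0.9, -0.6]
gripper_width: 0.0859
```

>>> play_rows(
  deltas=[
    {"x": -4.5, "y": -2.0, "z": 0, "rx": 0, "ry": 0, "rz": 0, "jaw": 1},
    {"x": -9.0, "y": -4.0, "z": 0, "rx": 0, "ry": 0, "rz": 0, "jaw": 1},
    {"x": -13.5, "y": -6.0, "z": 0, "rx": 0, "ry": 0, "rz": 0, "jaw": 1},
    {"x": -18.0, "y": -8.0, "z": 0, "rx": 0, "ry": 0, "rz": 0, "jaw": 1},
    {"x": -22.0, "y": -9.5, "z": 0, "rx": 0, "ry": 0, "rz": 0, "jaw": 1},
    {"x": -24.0, "y": -10.0, "z": 0, "rx": 0, "ry": 0, "rz": 0, "jaw": 1},
    {"x": -24.0, "y": -10.0, "z": 0, "rx": 0, "ry": 0, "rz": 0, "jaw": 1},
    {"x": -24.0, "y": -10.0, "z": 0, "rx": 0, "ry": 0, "rz": 0, "jaw": 1},
  ],
)

```text
time: 28.85
ee_pos: [0.411, -0.4257, 0.2397]
ee_rot: [-0.0, 0.708, 0.707, 0.0]
force: [1.0, 1.0, -0.4]
gripper_width: 0.0854
```

```bash
python3 - <<'E'
from h import *
np.set_printoptions(precision=4,suppress=True)
ct=optics.get_calibration("top");cs=optics.get_calibration("side")
t,_=optics.capture("top");s,_=optics.capture("side")
cv2.imwrite("pics/topF.png",t);cv2.imwrite("pics/sideF.png",s)
m=lambda p:cv2.inRange(cv2.cvtColor(p,cv2.COLOR_BGR2HSV),(105,90,30),(128,255,255))>0
bt=blobs(m(t));bs=blobs(m(s))
for b in bt:
    for q in bs:
        X,e=tri(ct,b[0],cs,q[0])
        if e<.006 and .05<X[2]<.22 and .55<X[0]<.72 and abs(X[1])<.2: print(b[0],q[0],X,e)
E
```

```text
[288.3866 193.1765] [348.5455 191.7455] [0.6203 0.0525 0.146 ] 0.001750192432606533
[232.3203 197.6016] [322.5    168.1667] [0.6052 0.1404 0.1766] 0.0009254511420972531
```

View pics/topF.png

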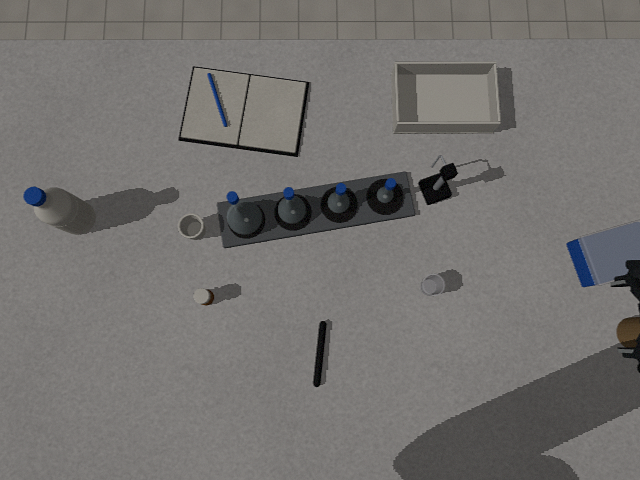

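View pics/sideF.png

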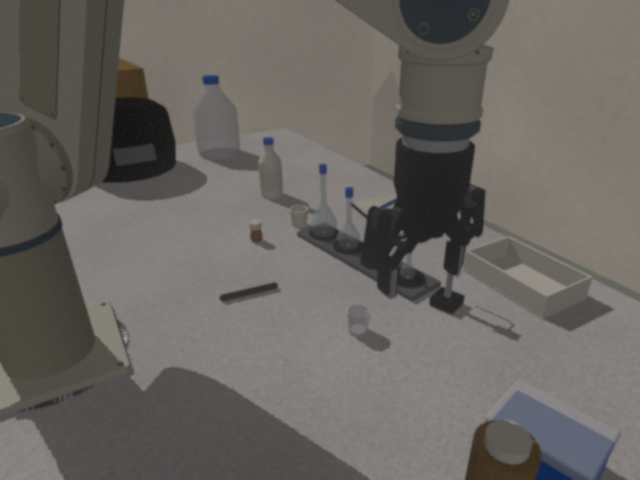

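The top view shows all four flasks upright in order. The arm blocks two of them from the side camera, so I'll move it up and back for a clear view.

>>> play_rows(
  deltas=[
    {"x": 0, "y": 0, "z": -3.0, "rx": 0, "ry": 0, "rz": 0, "jaw": 1},
    {"x": 0, "y": 0, "z": -7.0, "rx": 0, "ry": 0, "rz": 0, "jaw": 1},
    {"x": 0, "y": 0, "z": -11.0, "rx": 0, "ry": 0, "rz": 0, "jaw": 1},
    {"x": 0, "y": -2.0, "z": -15.0, "rx": 0, "ry": 0, "rz": 0, "jaw": 1},
    {"x": 0, "y": -5.0, "z": -18.0, "rx": 0, "ry": 0, "rz": 0, "jaw": 1},
    {"x": 0, "y": -8.0, "z": -20.0, "rx": 0, "ry": 0, "rz": 0, "jaw": 1},
    {"x": 0, "y": -8.0, "z": -20.0, "rx": 0, "ry": 0, "rz": 0, "jaw": 1},
    {"x": 0, "y": -8.0, "z": -20.0, "rx": 0, "ry": 0, "rz": 0, "jaw": 1},
  ],
)

```text
time: 29.75
ee_pos: [0.3314, -0.4252, 0.4402]
ee_rot: [0.001, 0.707, 0.707, 0.0]
force: [-0.3, 0.3, -0.2]
gripper_width: 0.0855
```

```bash
python3 - <<'E'
from h import *
np.set_printoptions(precision=4,suppress=True)
s0=get_state(); print(s0["ee_pos"],np.abs(s0["joint_vel"]).max())
ct=optics.get_calibration("top");cs=optics.get_calibration("side")
t,_=optics.capture("top");s,_=optics.capture("side")
cv2.imwrite("pics/sideG.png",s)
m=lambda p:cv2.inRange(cv2.cvtColor(p,cv2.COLOR_BGR2HSV),(105,90,30),(128,255,255))>0
bt=blobs(m(t));bs=blobs(m(s))
for b in bt:
    for q in bs:
        X,e=tri(ct,b[0],cs,q[0])
        if e<.006 and .05<X[2]<.22 and .55<X[0]<.72 and abs(X[1])<.2: print(b[0],q[0],X,e)
for b in bt:
    for n,h in (("10",.096),("25",.118),("50",.146),("100",.176)):
        P=plane(ct,*b[0],h)
        if .58<P[0]<.67 and abs(P[1])<.18: print(b[0],n,P)
E
```

```text
[ 0.3314 -0.4252  0.4402] 0.03712913456393529
[389.9068 183.7119] [409.9167 240.119 ] [ 0.6507 -0.1251  0.0979] 0.0010228440884762322
[340.3277 188.8151] [379.6163 213.1163] [ 0.6364 -0.0369  0.1248] 0.00436755399935373
[288.3866 193.2017] [348.6111 191.6852] [0.6203 0.0524 0.1461] 0.001544891351157223
[232.2992 197.6457] [322.625  168.0833] [0.6053 0.1404 0.1767] 0.0005321547442696653
[389.9068 183.7119] 10 [ 0.6517 -0.1257  0.096 ]
[389.9068 183.7119] 25 [ 0.6452 -0.1223  0.118 ]
[389.9068 183.7119] 50 [ 0.6369 -0.118   0.146 ]
[389.9068 183.7119] 100 [ 0.628  -0.1134  0.176 ]
[340.3277 188.8151] 10 [ 0.6427 -0.0373  0.096 ]
[340.3277 188.8151] 25 [ 0.6364 -0.0362  0.118 ]
[340.3277 188.8151] 50 [ 0.6283 -0.0347  0.146 ]
[340.3277 188.8151] 100 [ 0.6197 -0.0331  0.176 ]
[288.3866 193.2017] 10 [0.635  0.0546 0.096 ]
[288.3866 193.2017] 25 [0.6289 0.0535 0.118 ]
[288.3866 193.2017] 50 [0.6211 0.0521 0.146 ]
[288.3866 193.2017] 100 [0.6127 0.0505 0.176 ]
[232.2992 197.6457] 10 [0.6272 0.1534 0.096 ]
[232.2992 197.6457] 25 [0.6213 0.1498 0.118 ]
[232.2992 197.6457] 50 [0.6138 0.1452 0.146 ]
[232.2992 197.6457] 100 [0.6057 0.1404 0.176 ]
```

View pics/sideG.png

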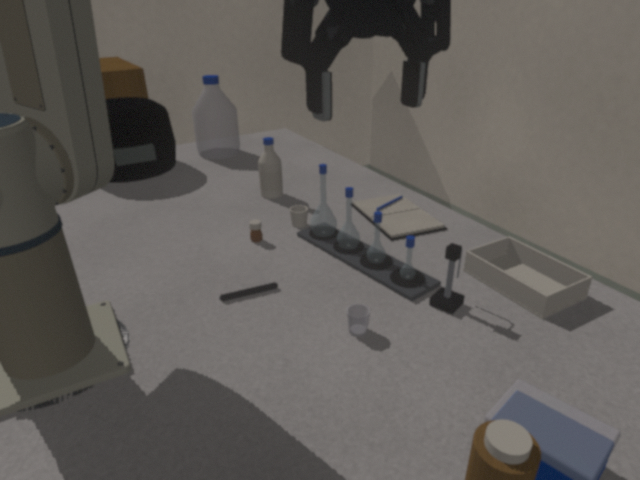

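All four flasks stand upright in order, within about 2 mm of their pad dots, and the arm is well clear. I'll hand in.

```bash
python3 -c "
from workcell import ctrl
print(ctrl.close_job())"
```

```text
the job is handed in; nothing more can be done
None
```

All four flasks stand upright on the pads, in size order, and the job was handed in at about 30 s of the 106 s allowed. flask_10 is on the pad by the probe, then flask_25 and flask_50, with flask_100 by the waste cup. Each one was lifted by its stopper, lowered until a light contact of 4–6 N showed, and then released.

- **Position:** the last top-camera check put every stopper axis within about 2 mm of its pad's dot. The triangulated heights matched for three flasks, with flask_10 reading 2 mm high.
- **Disagreement:** the triangulated height for flask_25 read about 7 mm too high with a 4 mm mismatch between views. Its stopper probably merged with the blue pen behind it in the side image. The top view alone and the wrist view at placing both showed flask_25 centred and upright.
- **Dot readings:** at release, two automatic dot readings were 2–3 mm off for flask_25 and flask_10, because their search window sat off the dot. I judged those two by eye in the pictures and by the final top-view check.
- **Rest of the scene:** the final pictures show nothing knocked over and the gripper well clear of everything.

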